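# Load and clamp the tack-welding jig

## Task

Clear the orange tube offcut off the jig into the yellow bin and slide every post foot that is there, long end of its plate first, into a lane of its own under the red housing until it butts against the hidden stop, without ramming the stop out of place. When all are home, turn the black T-handle on the housing clockwise until its clutch slips, then stop turning at once. Leave the spray can, the coupling and the mug where they stand.

Things in the scene. Friction and masses are not known exactly. Their poses are not given: they have to be found in the camera images.
- jig: Welding jig, fixed; place and yaw differ by start. Origin: underside, below the middle of the red housing's front face; x into the housing, y left, z up. Aluminium deck 12 mm thick, x -175 to 75, y +-135 mm; bare apron in front. Four lanes along x, open at the front, covered by the housing's roof (x 0 to 75, underside z 25, top z 35 mm) and ended by a hidden stop bar 28 to 40 mm in.
- lane1 (a point): Mouth of lane 1, at jig y = -93 mm: on the deck's surface, mid-width, level with the roof's front face; axes as the jig's. The lane is 43 mm wide and 13 mm high, between blue walls 19 mm thick, 13 mm high, which begin at jig x = -20 mm with pointed noses reaching to x = -30 mm.
- lane2 (a point): Mouth of lane 2, at jig y = -31 mm: on the deck's surface, mid-width, level with the roof's front face; axes as the jig's. The lane is 43 mm wide and 13 mm high, between blue walls 19 mm thick, 13 mm high, which begin at jig x = -20 mm with pointed noses reaching to x = -30 mm.
- lane3 (a point): Mouth of lane 3, at jig y = 31 mm: on the deck's surface, mid-width, level with the roof's front face; axes as the jig's. The lane is 43 mm wide and 13 mm high, between blue walls 19 mm thick, 13 mm high, which begin at jig x = -20 mm with pointed noses reaching to x = -30 mm.
- lane4 (a point): Mouth of lane 4, at jig y = 93 mm: on the deck's surface, mid-width, level with the roof's front face; axes as the jig's. The lane is 43 mm wide and 13 mm high, between blue walls 19 mm thick, 13 mm high, which begin at jig x = -20 mm with pointed noses reaching to x = -30 mm.
- stop_face (a point): Middle of the hidden stop bar's front face (jig y = 0, z = 18 mm); axes as the jig's. The bar ends all four lanes at the same depth, 28 to 40 mm behind the roof's front face, different from start to start. Friction holds it: it shifts if rammed with more than about 70 N.
- clamp (a joint): Angle (rad) of the clamp's steel collar (48 mm disc, yellow mark) on the roof, at jig x = 37.5, y = 0 mm. Grows clockwise seen from above, turns easily (0.04 N m) and ends at 1.5, where the clamp is tight; starts at 0.4 to 0.9.
- slip (a joint): Angle (rad, clockwise positive) of the black T-handle relative to the collar; 0 at the start. The handle drives the collar through a clutch that slips at 0.2 N m: while the collar is free this stays 0, once the collar is at its end it grows as the handle is turned on. Stop within 1 rad of slip.
- handle (a point): Centre of the T-handle's bar, on the turning axis, 72 mm above the table. The bar is 64 mm long (along this point's x), 14 mm wide (y), 24 mm high; grip it across the 14 mm. It turns with the handle.
- foot1_stub (a point): Post foot (three or four present, else None): steel plate 110 x 40 x 10 mm with an upright red square tube stub 25 x 25 x 60 mm on it; 0.35 kg. This point is the stub's centre, 40 mm above the plate's underside; x along the plate to its nose end (80 mm ahead; 30 mm of plate behind), z up. Starts on the table, nose roughly away from the robot.
- foot1_nose (a point): Middle of the nose end face of foot1's plate, 5 mm above its underside: the face that goes into the lane and meets the stop. Axes as the stub point.
- foot2_stub (a point): Post foot (three or four present, else None): steel plate 110 x 40 x 10 mm with an upright red square tube stub 25 x 25 x 60 mm on it; 0.35 kg. This point is the stub's centre, 40 mm above the plate's underside; x along the plate to its nose end (80 mm ahead; 30 mm of plate behind), z up. Starts on the table, nose roughly away from the robot.
- foot2_nose (a point): Middle of the nose end face of foot2's plate, 5 mm above its underside: the face that goes into the lane and meets the stop. Axes as the stub point.
- foot3_stub (a point): Post foot (three or four present, else None): steel plate 110 x 40 x 10 mm with an upright red square tube stub 25 x 25 x 60 mm on it; 0.35 kg. This point is the stub's centre, 40 mm above the plate's underside; x along the plate to its nose end (80 mm ahead; 30 mm of plate behind), z up. Starts on the table, nose roughly away from the robot.
- foot3_nose (a point): Middle of the nose end face of foot3's plate, 5 mm above its underside: the face that goes into the lane and meets the stop. Axes as the stub point.
- foot4_stub (a point): Post foot (three or four present, else None): steel plate 110 x 40 x 10 mm with an upright red square tube stub 25 x 25 x 60 mm on it; 0.35 kg. This point is the stub's centre, 40 mm above the plate's underside; x along the plate to its nose end (80 mm ahead; 30 mm of plate behind), z up. Starts on the table, nose roughly away from the robot.
- foot4_nose (a point): Middle of the nose end face of foot4's plate, 5 mm above its underside: the face that goes into the lane and meets the stop. Axes as the stub point.
- offcut_mid (a point): Orange square tube offcut, 90 x 28 x 28 mm, 0.15 kg, lying on the jig's apron in front of the lanes; this is its centre, x along its length.
- bin: Yellow open bin fixed to the table, outside 140 (x) x 200 (y) x 55 mm high, 4 mm walls; origin centre of its underside.
- spray: Spray can standing upright, 56 mm across, 170 mm high; origin under its base. Bystander.
- coupling: Steel pipe coupling standing on end, 60 mm across, 55 mm high; origin under its base. Bystander.
- mug: White mug, 76 mm across, 85 mm high; origin under its base. Bystander.

How it is judged:
By the outcome, as a careful person would: the job done as asked, in the order asked, and still so for the second after the job is handed in, with the robot touching nothing.
Of foot1, foot2, foot3, foot4 only 3 to 4 are there at a start; the rules pass over those that are not, and their reading is None.
At some moment in a run one of foot1, foot2, foot3, foot4 may be knocked a few centimetres aside while the robot is not near it.
Once in a run the grip may slacken for a moment while it holds something.
It also fails if it takes over 210 s, if anything falls off the work surface, if the arm or the gripper's body presses on something with over 40 N, if the wrist force passes 120 N, or if a joint passes its speed limit or range.

## Robot

A 6-joint arm with a two-finger parallel gripper is mounted at the origin on the work surface. World frame = base frame: x ahead of the robot, y to its left, z up, the work surface at z = 0. Lengths are in m, angles in rad, forces in N, time in s.
With the tool pointing down it reaches from about 0.225 to 0.875 m from the base axis. Payload 3.4 kg.
Tool frame: the origin (TCP) lies at the centre of the arm's flange, where the gripper is bolted on; the fingertips stand 173 mm ahead of it and the grasp point (between the pads) lies 155 mm ahead of it (tip_reach is the distance from the TCP to the fingertips, in m); y points along the fingers, z is the direction in which the jaws open and shut, and the axes are right-handed (so a half turn about y gives the same grasp; the last joint's range is limited). The gripper opens to 85 mm and grips with 20 to 120 N. Pads are 22 mm wide; open, the fingers measure 114 mm over their backs; the gripper's body (76 mm by 85 mm) begins 54 mm behind the grasp point. The pads swing forward as they close: fully open they stand 13 mm farther back than shut.
Start: joints at [-1.328, 0.276, 1.505, -0, 1.361, -0.121], TCP at [0.205, -0.537, 0.405] pointing down, gripper open.
Joint ranges: [-2.89, 2.89], [-0.75, 2.08], [0.22, 2.7], [-1.18, 4.32], [0.11, 2.71], [-2.7, 2.7]. Speed limits (rad/s): [2.57, 2.57, 3.14, 3.14, 3.14, 3.14].

## Interface

Orientations are given as a rotation vector (axis times angle).
In Python, from workcell import * gives the robot as it stands.
- The arm moves only by the tool move_arm, never from a script. Its argument "targets" is a list of rows, each an object of numbers: "claw": the opening, from 0 (shut) to 1 (fully open); "dx", "dy", "dz": the shift along the tool's x, y, z normalised to -1 to 1, where 1 is 0.04 m; "spin": the turn about the tool's y normalised to -1 to 1, where 1 is 0.1 rad. In form: [{"claw": .., "dx": .., "dy": .., "dz": .., "spin": ..}, ...]. A call has 1 to 8 rows; each row shifts and turns the commanded pose from where the row before left it, along the tool's axes as they then stand; what a row does not reach is not made up. A row lasts 1/10 s, in which the tool goes at most 50 mm and 8.59 degrees, less where a joint would pass 70% of its speed; a pose out of reach is approached as far as the arm can. A call with a number of a shift or a turn outside -1 to 1 is refused whole. A call with a gripper value outside its range is refused whole. The fingers move at their own pace and stop on an object; "force" is the grip in N (left out, the last holds). Time passes only in rows, so rows that do not move let the fingers close. It gives the time, the measured TCP pose, the force and the opening at its end, in the units of the state.
- get_state(): the state, without advancing time (a new reading comes with each control period).
- read_camera(name): name is "scene" or "top"; returns (picture, depth): 400x640x3 uint8, blue, green, red; 400x640 float32, m along the optical axis (not along the pixel's ray), 0 where there is no reading.
- calibration(name): a dict with "K" (3x3 intrinsics, pixels), "k1" (the pictures are not rectified: a ray, as slopes to the right and down, at radius r is drawn at 1 + k1 r^2 times it, then the intrinsics apply), "R" (3x3) and "t" (3): a world point X has camera coordinates R X + t. Camera axes: x right, y down, z forward; pixel columns grow to the right and rows downward; lengths in m; the calibration is good to about 2 mm. A picture is of the moment at which its call begins. calibration takes no time and is no camera call.
- close_job(): hands the job in, once; it reports no verdict.
Trained networks look in the newest picture that a camera, given by its name, has taken for a name from the list of things; names that differ only in an ending like _2 or _b are one class to them, and where a whole thing is asked for, a point or a joint stands for the part that bears it (a point fixed in the world has none). Each returns a list of dicts, best first, with "p" (0 to 1); they miss things now and then, are a little off and sometimes report something else, mostly with a low value. They report only what shows in the picture. A call takes as long as a camera call.
- recognise(camera, thing): "rect" ([left, top, right, bottom] in pixels, round what is visible of it).
- mark_of(camera, thing): "xy" ([column, row] in pixels: a listed point, or the origin of a listed thing).
The state is a dict: "t": time; "joint_positions": joint angles; "joint_velocities": joint speeds; "tau": joint torques, N m; "ee_pos": TCP position; "ee_rot": TCP orientation; "force": force on the tool from outside, world axes, zero at the start; "torque": the same for the moment, N m; "width": finger opening in m.
Only numpy, scipy, OpenCV 4.12 (cv2) and the standard library are available. Lean on these libraries where they do the work, as an engineer would, in place of code of your own. Each camera call takes 0.05 s, during which the arm holds its last target. There are 200 camera calls.

## Working session

There is one attempt and no reset: what is moved stays moved. The work goes in short steps, Python scripts to look and compute and a tool call to move; the robot and the scene stay as the last step left them, time stands still between calls to the robot, and variables do not carry over. Pictures are saved under pics/ and viewed, about 12 in all and at most 16, crops included, and the job is handed in when it is done.

Besides the shell and the picture viewer there is one more tool, called after "Call:" by a JSON object that holds its "name" and its "arguments", one argument or row to a line. move_arm: Moves the arm, as the interface text tells. Scaled input: -1 to 1 covers 0.04 m each way for a shift and 0.1 rad each way for a turn. Its arguments: {"type":"object","properties":{"targets":{"type":"array","items":{"type":"object","properties":{"claw":{"type":"number"},"dx":{"type":"number"},"dy":{"type":"number"},"dz":{"type":"number"},"spin":{"type":"number"}}}},"force":{"type":"number"}},"required":["targets"]}

```bash
ls; mkdir -p pics
cat > h.py <<'E'
from workcell import *
import numpy as np, cv2
from scipy.spatial.transform import Rotation as Ro
def cal(n):
    c=calibration(n); return [np.array(c[k]) if k!='k1' else c[k] for k in ('K','k1','R','t')]
def proj(n,X):
    K,k1,R,t=cal(n); c=np.atleast_2d(X)@R.T+t; s=c[:,:2]/c[:,2:]; s=s*(1+k1*(s**2).sum(1,keepdims=True))
    return s@K[:2,:2].T+K[:2,2]
def slopes(n,uv):
    K,k1,R,t=cal(n); uv=np.atleast_2d(uv).astype(float); d=(uv-K[:2,2])@np.linalg.inv(K[:2,:2]).T; s=d.copy()
    for _ in range(10): s=d/(1+k1*(s**2).sum(1,keepdims=True))
    return s
def onz(n,uv,z):
    K,k1,R,t=cal(n); s=slopes(n,uv); d=np.c_[s,np.ones(len(s))]@R; o=-R.T@t
    return o+d*((z-o[2])/d[:,2])[:,None]
def cloud(n,dep):
    K,k1,R,t=cal(n); v,u=np.mgrid[:dep.shape[0],:dep.shape[1]]
    s=slopes(n,np.c_[u.ravel(),v.ravel()]); c=np.c_[s,np.ones(len(s))]*dep.reshape(-1,1)
    return ((c-t)@R).reshape(dep.shape+(3,))
E
python3 - <<'E'
from h import *
s=get_state(); print({k:np.round(v,3).tolist() for k,v in s.items()}); print(Ro.from_rotvec(s['ee_rot']).as_matrix().round(3))
for n in('top','scene'):
    p,d=read_camera(n); cv2.imwrite(f'pics/{n}0.png',p); np.save(f'{n}0.npy',d); K,k1,R,t=cal(n); print(n,K.round(1).tolist(),k1,(-R.T@t).round(3),R.round(2).tolist(),(d>0).mean())
for th in ('foot1_stub','foot1_nose','handle','offcut_mid','bin','jig','lane1','lane4','spray','coupling','mug'):
    print(th,[(np.round(m['xy'],1).tolist(),round(m['p'],2)) for m in mark_of('top',th)][:6])
E
```

```text
pics
{'t': 0.0, 'joint_positions': [-1.328, 0.277, 1.506, 0.0, 1.361, -0.121], 'joint_velocities': [-0.001, 0.0, 0.001, 0.001, 0.001, 0.002], 'tau': [-0.0, -41.678, -24.581, -0.0, 0.011, 0.0], 'ee_pos': [0.205, -0.537, 0.404], 'ee_rot': [-0.372, 2.025, -2.021], 'force': [0.415, -0.295, 0.171], 'torque': [-0.005, -0.008, 0.058], 'width': 0.085}
[[-0.935 -0.     0.356]
 [-0.356  0.002 -0.935]
 [-0.    -1.    -0.002]]
top [[425.3, 0.0, 315.8], [0.0, 425.3, 202.5], [0.0, 0.0, 1.0]] -0.08605158757289029 [0.437 0.052 1.265] [[0.0, -1.0, 0.01], [-0.99, -0.0, -0.13], [0.13, -0.01, -0.99]] 0.99601171875
scene [[471.3, 0.0, 312.3], [0.0, 471.3, 193.2], [0.0, 0.0, 1.0]] -0.03188539503467714 [ 1.278 -0.282  1.37 ] [[0.43, 0.9, 0.0], [0.78, -0.37, -0.51], [-0.46, 0.22, -0.86]] 0.99605078125
foot1_stub [([456.9, 260.3], 0.61)]
foot1_nose [([449.8, 233.5], 0.65)]
handle [([260.3, 249.9], 0.74), ([449.1, 231.9], 0.68), ([257.4, 197.3], 0.66)]
offcut_mid [([174.9, 235.9], 0.54), ([256.5, 246.4], 0.52)]
bin [([399.6, 194.3], 0.97)]
jig [([259.3, 212.4], 0.64)]
lane1 [([247.5, 211.9], 0.92), ([270.6, 211.7], 0.85), ([291.0, 212.7], 0.67), ([225.7, 208.7], 0.62), ([259.7, 195.7], 0.3)]
lane4 [([247.5, 211.9], 0.92), ([270.6, 211.7], 0.85), ([291.0, 212.7], 0.67), ([225.7, 208.7], 0.62), ([259.7, 195.7], 0.3)]
spray [([327.5, 149.4], 0.77)]
coupling [([186.9, 184.4], 0.91)]
mug [([173.9, 235.6], 0.83)]
```

View pics/top0.png

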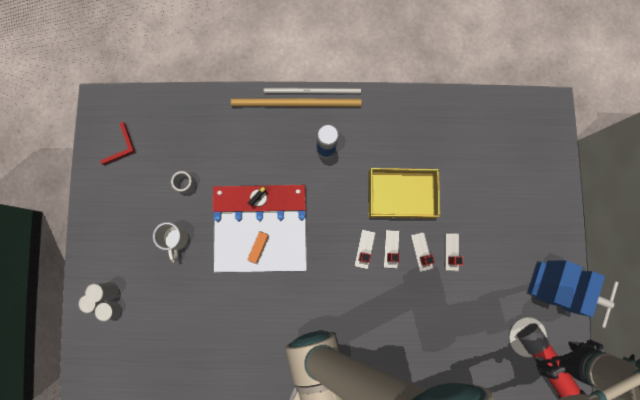

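View pics/scene0.png

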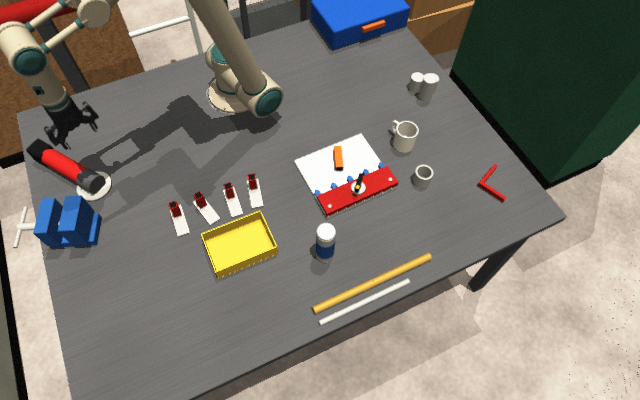

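Top view: four feet with stubs at about (367,258), (392,257), (426,260), (455,260). The jig deck spans (214–306, 213–271), the offcut is at (258,247), the handle at (258,197) and the bin at (404,193). The scene view agrees. Next I measure these precisely.

```bash
cat >> h.py <<'E'
RES=.0005
def ortho(n,p,z,x0,x1,y0,y1):
    # rows: x decreasing; cols: y decreasing
    xs=np.arange(x1,x0,-RES); ys=np.arange(y1,y0,-RES); X,Y=np.meshgrid(xs,ys,indexing='ij')
    uv=proj(n,np.c_[X.ravel(),Y.ravel(),np.full(X.size,z)]).reshape(X.shape+(2,)).astype(np.float32)
    return cv2.remap(p,uv[...,0],uv[...,1],cv2.INTER_CUBIC)
def rects(mask,x1,y1,amin,amax):
    out=[]
    m=cv2.morphologyEx(mask.astype(np.uint8),cv2.MORPH_OPEN,np.ones((5,5)))
    for c in cv2.findContours(m,cv2.RETR_EXTERNAL,cv2.CHAIN_APPROX_NONE)[0]:
        a=cv2.contourArea(c)*RES**2*1e6
        if amin<a<amax:
            (u,v),(w,h),_=r=cv2.minAreaRect(c); b=cv2.boxPoints(r); 
            e=b[1]-b[0] if np.linalg.norm(b[1]-b[0])>np.linalg.norm(b[2]-b[1]) else b[2]-b[1]
            yaw=np.arctan2(-e[0],-e[1]); yaw=(yaw+np.pi/2)%np.pi-np.pi/2
            out.append((round(x1-v*RES,4),round(y1-u*RES,4),round(float(np.degrees(yaw)),1),round(w*RES*1e3,1),round(h*RES*1e3,1),int(a)))
    return out
def masks(o):
    hs=cv2.cvtColor(o,cv2.COLOR_BGR2HSV).astype(int); H,S,V=hs[...,0],hs[...,1],hs[...,2]
    return dict(white=(S<50)&(V>140), red=((H<6)|(H>172))&(S>130)&(V>50), orange=(H>=6)&(H<18)&(S>130)&(V>110), yellow=(H>=20)&(H<35)&(S>120)&(V>90), blue=(H>100)&(H<130)&(S>130)&(V>60))
E
python3 - <<'E'
from h import *
A=(.15,.65,-.50,.40)
for n in('top','scene'):
    p=cv2.imread(f'pics/{n}0.png')
    for nm,z,lo,hi in(('white',.010,1500,6000),('white',.012,20000,60000),('red',.035,6000,20000),('red',.070,200,1500),('orange',.04,1000,4000),('yellow',.055,5000,60000)):
        print(n,nm,z,rects(masks(ortho(n,p,z,*A))[nm],A[1],A[3],lo,hi))
    if n=='top':
        o=ortho(n,p,.012,.25,.47,.06,.30); cv2.imwrite('pics/o1.png',o)
C=cloud('top',np.load('top0.npy'))
for u,v in((258,247),(245,265),(230,200),(367,258),(404,193),(426,263)): print((u,v),C[v,u].round(4))
E
```

```text
top white 0.01 [(0.453, -0.3671, -2.3, 40.4, 112.0, 3366), (0.4543, -0.2755, 13.0, 111.4, 42.2, 3394), (0.4622, -0.185, -4.3, 41.9, 111.8, 3408), (0.4618, -0.1057, -12.4, 42.4, 112.2, 3486)]
top white 0.012 [(0.4839, 0.2033, -88.7, 177.7, 272.8, 44842)]
top red 0.035 [(0.6089, 0.2049, -88.9, 75.1, 270.3, 17374)]
top red 0.07 [(0.4275, -0.3475, 0.0, 21.0, 20.0, 344), (0.4288, -0.2749, -77.9, 25.0, 33.2, 359), (0.438, -0.1695, 0.0, 22.0, 12.0, 203)]
top orange 0.04 [(0.4659, 0.2045, -22.6, 27.2, 87.2, 2231)]
top yellow 0.055 [(0.6005, -0.2167, -90.0, 99.0, 205.5, 19010)]
scene white 0.01 [(0.4557, -0.366, -2.5, 43.7, 117.2, 3420), (0.457, -0.2742, 13.2, 113.2, 43.1, 3294), (0.4641, -0.1842, -4.7, 43.8, 114.6, 3418), (0.4642, -0.1056, -12.9, 45.5, 114.6, 3365)]
scene white 0.012 [(0.4783, 0.2044, -88.9, 167.7, 275.4, 43019)]
scene red 0.035 [(0.6105, 0.2055, -90.0, 79.0, 274.0, 18008)]
scene red 0.07 [(0.447, -0.3642, 1.6, 59.6, 27.1, 1095), (0.4501, -0.2797, 2.8, 58.4, 29.3, 1143), (0.4568, -0.1838, -4.5, 25.9, 58.4, 983), (0.4571, -0.103, -10.5, 26.7, 57.5, 996)]
scene orange 0.04 [(0.4695, 0.2038, -22.7, 28.9, 91.2, 2379)]
scene yellow 0.055 [(0.6028, -0.219, -90.0, 94.5, 202.0, 18663)]
(258, 247) [0.4658 0.2035 0.0408]
(245, 265) [0.4139 0.2446 0.0107]
(230, 200) [0.437  0.0517 1.2649]
(367, 258) [ 0.435  -0.1046  0.0733]
(404, 193) [ 0.6297 -0.2291  0.001 ]
(426, 263) [ 0.4205 -0.2719  0.0689]
```

View pics/o1.png

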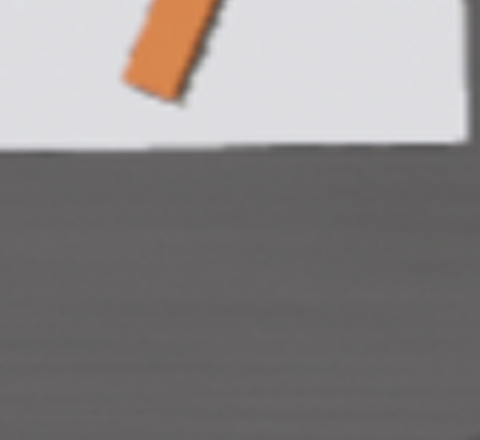

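```bash
cat >> h.py <<'E'
def pose():
    s=get_state(); M=Ro.from_rotvec(s['ee_rot']).as_matrix(); psi=np.degrees(np.arctan2(M[1,2],M[0,2]))+90
    return s,np.array(s['ee_pos']),(psi+180)%360-180
def plan(x,y,z,psi,cur=None):
    """grasp-point goal; spin first, then translate. prints spin units and tool shifts in units (sum over rows)"""
    s,p,q=pose()
    if cur is not None: p=np.array(cur[:3])+[0,0,.155]; q=cur[3]
    sp=-np.radians(psi-q)/.1; d=np.array([x,y,z+.155])-p; r=np.radians(psi); c,sn=np.cos(r),np.sin(r)
    tx=np.array([-c,-sn,0]); tz=np.array([sn,-c,0])
    print(f"spin {sp:.2f} dx {d@tx/.04:.2f} dy {-d[2]/.04:.2f} dz {d@tz/.04:.2f}")
def where():
    s,p,q=pose(); print('t',round(s['t'],2),'grasp',(p-[0,0,.155]).round(4),'psi',round(q,2),'F',np.round(s['force'],1),'T',np.round(s['torque'],2),'w',round(s['width'],4))
E
python3 -c "
from h import *
where()
plan(.4675,.204,.249,-22.6)
plan(.4675,.204,.10,-22.6,(.4675,.204,.249,-22.6))
plan(.615,-.22,.13,-22.6,(.4675,.204,.13,-22.6))
print(onz('top',[[370,168],[440,168],[440,218],[370,218]],.055).round(3))"
```

```text
t 0.65 grasp [ 0.2046 -0.5374  0.2497] psi 20.85 F [ 1.  -0.3  0.3] T [0.04 0.03 0.01] w 0.0857
spin 7.58 dx 1.06 dy 0.02 dz -19.64
spin -0.00 dx 0.00 dy 3.73 dz 0.00
spin -0.00 dx -7.48 dy -0.00 dz 8.37
[[ 0.695 -0.119  0.055]
 [ 0.696 -0.326  0.055]
 [ 0.549 -0.32   0.055]
 [ 0.549 -0.117  0.055]]
```

Call:
{"name": "move_arm", "arguments": {
  "targets": [
    {"claw": 0.7,"spin": 0.95},
    {"claw": 0.7,"spin": 0.95},
    {"claw": 0.7,"spin": 0.95},
    {"claw": 0.7,"spin": 0.95},
    {"claw": 0.7,"spin": 0.95},
    {"claw": 0.7,"spin": 0.95},
    {"claw": 0.7,"spin": 0.95},
    {"claw": 0.7,"spin": 0.95}
  ],
  "force": 60
}}

```text
validation failed for argument at $.ta...
```

Call:
{"name": "move_arm", "arguments": {
  "targets": [
    {"claw": 0.7,"dz": -0.82,"dx": 0.04},
    {"claw": 0.7,"dz": -0.82,"dx": 0.04},
    {"claw": 0.7,"dz": -0.82,"dx": 0.04},
    {"claw": 0.7,"dz": -0.82,"dx": 0.04},
    {"claw": 0.7,"dz": -0.82,"dx": 0.04},
    {"claw": 0.7,"dz": -0.82,"dx": 0.04},
    {"claw": 0.7,"dz": -0.82,"dx": 0.04},
    {"claw": 0.7,"dz": -0.82,"dx": 0.04}
  ]
}}

```text
validation failed for argument at $.ta...
```

Call:
{"name": "move_arm", "arguments": {
  "targets": [
    {"claw": 0.7,"dz": -0.82,"dx": 0.04},
    {"claw": 0.7,"dz": -0.82,"dx": 0.04},
    {"claw": 0.7,"dz": -0.82,"dx": 0.04},
    {"claw": 0.7,"dz": -0.82,"dx": 0.04},
    {"claw": 0.7,"dz": -0.82,"dx": 0.04},
    {"claw": 0.7,"dz": -0.82,"dx": 0.04},
    {"claw": 0.7,"dz": -0.82,"dx": 0.04},
    {"claw": 0.7,"dz": -0.82,"dx": 0.04}
  ]
}}

```text
validation failed for argument at $.ta...
```

Call:
{"name": "move_arm", "arguments": {
  "targets": [
    {"claw": 0.7,"dz": -0.82,"dx": 0.04},
    {"claw": 0.7,"dz": -0.82,"dx": 0.04},
    {"claw": 0.7,"dz": -0.82,"dx": 0.04},
    {"claw": 0.7,"dz": -0.82,"dx": 0.04},
    {"claw": 0.7,"dz": -0.82,"dx": 0.04},
    {"claw": 0.7,"dz": -0.82,"dx": 0.04},
    {"claw": 0.7,"dz": -0.82,"dx": 0.04},
    {"claw": 0.7,"dz": -0.78,"dx": 0.1}
  ]
}}

```text
validation failed for argument at $.ta...
```

```bash
python3 -c "
from h import *
where(); plan(.467,.204,.034,-22.6)"
```

```text
t 0.65 grasp [ 0.2046 -0.5374  0.2497] psi 20.85 F [ 1.  -0.3  0.3] T [0.04 0.03 0.01] w 0.0857
spin 7.58 dx 1.07 dy 5.39 dz -19.63
```

Call:
{"name": "move_arm", "arguments": {
  "targets": [
    {"claw": 0.7,"dx": 0,"dy": 0,"dz": 0,"spin": 0.95},
    {"claw": 0.7,"dx": 0,"dy": 0,"dz": 0,"spin": 0.95},
    {"claw": 0.7,"dx": 0,"dy": 0,"dz": 0,"spin": 0.95},
    {"claw": 0.7,"dx": 0,"dy": 0,"dz": 0,"spin": 0.95},
    {"claw": 0.7,"dx": 0,"dy": 0,"dz": 0,"spin": 0.95},
    {"claw": 0.7,"dx": 0,"dy": 0,"dz": 0,"spin": 0.95},
    {"claw": 0.7,"dx": 0,"dy": 0,"dz": 0,"spin": 0.95},
    {"claw": 0.7,"dx": 0,"dy": 0,"dz": 0,"spin": 0.95}
  ],
  "force": 60
}}

```text
t: 1.45
ee_pos: [0.2046, -0.5374, 0.4047]
ee_rot: [-0.406, -2.001, 2.002]
force: [0.6, 0.9, 0.6]
width: 0.0597
```

Call:
{"name": "move_arm", "arguments": {
  "targets": [
    {"claw": 0.7,"dx": 0.04,"dy": 0,"dz": -0.82,"spin": 0},
    {"claw": 0.7,"dx": 0.04,"dy": 0,"dz": -0.82,"spin": 0},
    {"claw": 0.7,"dx": 0.04,"dy": 0,"dz": -0.82,"spin": 0},
    {"claw": 0.7,"dx": 0.04,"dy": 0,"dz": -0.82,"spin": 0},
    {"claw": 0.7,"dx": 0.04,"dy": 0,"dz": -0.82,"spin": 0},
    {"claw": 0.7,"dx": 0.04,"dy": 0,"dz": -0.82,"spin": 0},
    {"claw": 0.7,"dx": 0.04,"dy": 0,"dz": -0.82,"spin": 0},
    {"claw": 0.7,"dx": 0.04,"dy": 0,"dz": -0.82,"spin": 0}
  ]
}}

```text
t: 2.25
ee_pos: [0.2943, -0.2891, 0.4049]
ee_rot: [-0.403, -2.004, 2.004]
force: [-0.0, -0.3, -0.4]
width: 0.06
```

Call:
{"name": "move_arm", "arguments": {
  "targets": [
    {"claw": 0.7,"dx": 0.04,"dy": 0,"dz": -0.82,"spin": 0},
    {"claw": 0.7,"dx": 0.04,"dy": 0,"dz": -0.82,"spin": 0},
    {"claw": 0.7,"dx": 0.04,"dy": 0,"dz": -0.82,"spin": 0},
    {"claw": 0.7,"dx": 0.04,"dy": 0,"dz": -0.82,"spin": 0},
    {"claw": 0.7,"dx": 0.04,"dy": 0,"dz": -0.82,"spin": 0},
    {"claw": 0.7,"dx": 0.04,"dy": 0,"dz": -0.82,"spin": 0},
    {"claw": 0.7,"dx": 0.04,"dy": 0,"dz": -0.82,"spin": 0},
    {"claw": 0.7,"dx": 0.04,"dy": 0,"dz": -0.82,"spin": 0}
  ]
}}

```text
t: 3.05
ee_pos: [0.3837, -0.042, 0.405]
ee_rot: [-0.403, -2.004, 2.005]
force: [0.4, -0.0, 0.1]
width: 0.0597
```

Call:
{"name": "move_arm", "arguments": {
  "targets": [
    {"claw": 0.7,"dx": 0.04,"dy": 0,"dz": -0.82,"spin": 0},
    {"claw": 0.7,"dx": 0.04,"dy": 0,"dz": -0.82,"spin": 0},
    {"claw": 0.7,"dx": 0.04,"dy": 0,"dz": -0.82,"spin": 0},
    {"claw": 0.7,"dx": 0.04,"dy": 0,"dz": -0.82,"spin": 0},
    {"claw": 0.7,"dx": 0.04,"dy": 0,"dz": -0.82,"spin": 0},
    {"claw": 0.7,"dx": 0.04,"dy": 0,"dz": -0.82,"spin": 0},
    {"claw": 0.7,"dx": 0.04,"dy": 0,"dz": -0.82,"spin": 0},
    {"claw": 0.7,"dx": 0.1,"dy": 0,"dz": -0.8,"spin": 0}
  ]
}}

```text
t: 3.85
ee_pos: [0.4709, 0.2053, 0.4048]
ee_rot: [-0.403, -2.004, 2.004]
force: [-0.2, -0.4, -0.1]
width: 0.06
```

```bash
python3 -c "
from h import *
where(); plan(.467,.204,.034,-22.6)"
```

```text
t 3.85 grasp [0.4709 0.2053 0.2498] psi -22.69 F [-0.2 -0.4 -0.1] T [-0.02 -0.01  0.04] w 0.06
spin -0.02 dx 0.08 dy 5.39 dz 0.07
```

Call:
{"name": "move_arm", "arguments": {
  "targets": [
    {"claw": 0.7,"dx": 0.08,"dy": 0.9,"dz": 0.07,"spin": 0},
    {"claw": 0.7,"dx": 0,"dy": 0.9,"dz": 0,"spin": 0},
    {"claw": 0.7,"dx": 0,"dy": 0.9,"dz": 0,"spin": 0},
    {"claw": 0.7,"dx": 0,"dy": 0.9,"dz": 0,"spin": 0},
    {"claw": 0.7,"dx": 0,"dy": 0.9,"dz": 0,"spin": 0},
    {"claw": 0.7,"dx": 0,"dy": 0.5,"dz": 0,"spin": 0},
    {"claw": 0.7,"dx": 0,"dy": 0.3,"dz": 0,"spin": 0},
    {"claw": 0.7,"dx": 0,"dy": 0,"dz": 0,"spin": 0}
  ]
}}

```text
t: 4.65
ee_pos: [0.4661, 0.2024, 0.1915]
ee_rot: [-0.4, -2.001, 2.004]
force: [-0.4, 0.6, 1.0]
width: 0.0602
```

Call:
{"name": "move_arm", "arguments": {
  "targets": [
    {"claw": 0.1,"dx": 0,"dy": 0,"dz": 0,"spin": 0},
    {"claw": 0.1,"dx": 0,"dy": 0,"dz": 0,"spin": 0},
    {"claw": 0.1,"dx": 0,"dy": 0,"dz": 0,"spin": 0},
    {"claw": 0.1,"dx": 0,"dy": 0,"dz": 0,"spin": 0},
    {"claw": 0.1,"dx": 0,"dy": 0,"dz": 0,"spin": 0},
    {"claw": 0.1,"dx": 0,"dy": -0.5,"dz": 0,"spin": 0},
    {"claw": 0.1,"dx": 0,"dy": -0.9,"dz": 0,"spin": 0},
    {"claw": 0.1,"dx": 0,"dy": -0.9,"dz": 0,"spin": 0}
  ]
}}

```text
t: 5.45
ee_pos: [0.4659, 0.2023, 0.2854]
ee_rot: [-0.401, -2.002, 2.004]
force: [0.1, 0.3, -1.2]
width: 0.0269
```

```bash
python3 -c "
from h import *
where(); plan(.62,-.22,.12,-22.6)"
```

```text
t 5.45 grasp [0.4659 0.2023 0.1304] psi -22.7 F [ 0.1  0.3 -1.2] T [-0.02 -0.01 -0.03] w 0.0269
spin -0.02 dx -7.61 dy 0.26 dz 8.26
```

Call:
{"name": "move_arm", "arguments": {
  "targets": [
    {"claw": 0.1,"dx": -0.63,"dy": 0,"dz": 0.69,"spin": 0},
    {"claw": 0.1,"dx": -0.63,"dy": 0,"dz": 0.69,"spin": 0},
    {"claw": 0.1,"dx": -0.63,"dy": 0,"dz": 0.69,"spin": 0},
    {"claw": 0.1,"dx": -0.63,"dy": 0,"dz": 0.69,"spin": 0},
    {"claw": 0.1,"dx": -0.63,"dy": 0,"dz": 0.69,"spin": 0},
    {"claw": 0.1,"dx": -0.63,"dy": 0,"dz": 0.69,"spin": 0},
    {"claw": 0.1,"dx": -0.63,"dy": 0,"dz": 0.69,"spin": 0},
    {"claw": 0.1,"dx": -0.63,"dy": 0,"dz": 0.69,"spin": 0}
  ]
}}

```text
t: 6.25
ee_pos: [0.5672, -0.0805, 0.2849]
ee_rot: [-0.402, -2.004, 2.004]
force: [0.4, 0.1, -1.3]
width: 0.0265
```

Call:
{"name": "move_arm", "arguments": {
  "targets": [
    {"claw": 0.1,"dx": -0.63,"dy": 0,"dz": 0.69,"spin": 0},
    {"claw": 0.1,"dx": -0.63,"dy": 0,"dz": 0.69,"spin": 0},
    {"claw": 0.1,"dx": -0.63,"dy": 0,"dz": 0.69,"spin": 0},
    {"claw": 0.1,"dx": -0.63,"dy": 0,"dz": 0.69,"spin": 0},
    {"claw": 0.1,"dx": 0,"dy": 0,"dz": 0,"spin": 0},
    {"claw": 0.1,"dx": 0,"dy": 0,"dz": 0,"spin": 0}
  ]
}}

```text
t: 6.85
ee_pos: [0.6172, -0.2204, 0.2843]
ee_rot: [-0.402, -2.003, 2.002]
force: [0.5, 1.0, -1.4]
width: 0.0265
```

```bash
python3 -c "
from h import *
where(); plan(.62,-.22,.06,-22.6)
p,d=read_camera('scene'); cv2.imwrite('pics/s1.png',p[100:330,120:440])"
```

```text
t 6.85 grasp [ 0.6172 -0.2204  0.1293] psi -22.8 F [ 0.5  1.  -1.4] T [0.03 0.04 0.02] w 0.0265
spin -0.03 dx -0.06 dy 1.73 dz -0.04
```

View pics/s1.png

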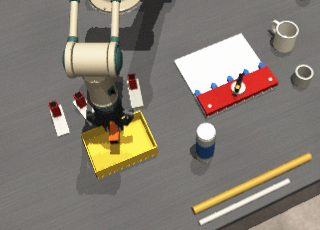

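The held offcut is over the bin at about (115,133) in this crop. I'll lower it and release.

Call:
{"name": "move_arm", "arguments": {
  "targets": [
    {"claw": 0.1,"dx": -0.06,"dy": 0.7,"dz": 0,"spin": 0},
    {"claw": 0.1,"dx": 0,"dy": 0.7,"dz": 0,"spin": 0},
    {"claw": 0.1,"dx": 0,"dy": 0.5,"dz": 0,"spin": 0},
    {"claw": 0.1,"dx": 0,"dy": 0.2,"dz": 0,"spin": 0},
    {"claw": 0.1,"dx": 0,"dy": 0,"dz": 0,"spin": 0},
    {"claw": 0.6,"dx": 0,"dy": 0,"dz": 0,"spin": 0},
    {"claw": 0.6,"dx": 0,"dy": 0,"dz": 0,"spin": 0},
    {"claw": 0.6,"dx": 0,"dy": 0,"dz": 0,"spin": 0}
  ]
}}

```text
t: 7.7
ee_pos: [0.6203, -0.2208, 0.2023]
ee_rot: [-0.405, -2.004, 2.006]
force: [-0.3, 0.1, 0.2]
width: 0.0515
```

Call:
{"name": "move_arm", "arguments": {
  "targets": [
    {"claw": 0.6,"dx": 0,"dy": 0,"dz": 0,"spin": 0},
    {"claw": 0.6,"dx": 0,"dy": -0.6,"dz": 0,"spin": 0},
    {"claw": 0.6,"dx": 0,"dy": -0.9,"dz": 0,"spin": 0},
    {"claw": 0.6,"dx": 0,"dy": -0.9,"dz": 0,"spin": 0},
    {"claw": 0.6,"dx": 0.9,"dy": -0.1,"dz": 0,"spin": 0},
    {"claw": 0.6,"dx": 0.9,"dy": 0,"dz": 0,"spin": -0.6},
    {"claw": 0.6,"dx": 0.9,"dy": 0,"dz": 0,"spin": -0.6},
    {"claw": 0.6,"dx": 0.9,"dy": 0,"dz": 0,"spin": -0.6}
  ]
}}

```text
t: 8.5
ee_pos: [0.4834, -0.1706, 0.3012]
ee_rot: [-0.227, -2.109, 2.11]
force: [-0.2, 0.7, 0.2]
width: 0.0513
```

```bash
cat >> h.py <<'E'
A=(.15,.65,-.50,.40)
def feet(tag,z=.010):
    for n in('top','scene'):
        p,d=read_camera(n); cv2.imwrite(f'pics/{n}{tag}.png',p)
        for r in rects(masks(ortho(n,p,z,*A))['white'],A[1],A[3],2500,6000):
            a=np.radians(r[2]); print(n,'stub',round(r[0]-.025*np.cos(a),4),round(r[1]-.025*np.sin(a),4),r)
E
python3 -c "
from h import *
where(); feet(2)
plan(.4386,-.1002,.15,-12.6)
cv2.imwrite('pics/b2.png',cv2.imread('pics/top2.png')[150:280,340:480])"
```

```text
t 8.5 grasp [ 0.4834 -0.1706  0.1462] psi -12.23 F [-0.2  0.7  0.2] T [-0.01 -0.02  0.01] w 0.0513
top stub 0.4377 -0.1002 (0.4621, -0.1057, -12.7, 42.1, 111.5, 3301)
scene stub 0.4308 -0.365 (0.4558, -0.366, -2.3, 43.5, 117.2, 3417)
scene stub 0.432 -0.2801 (0.4563, -0.2744, 13.1, 114.6, 43.2, 3175)
scene stub 0.4405 -0.1002 (0.4649, -0.1056, -12.4, 44.9, 113.1, 3178)
spin 0.04 dx 1.39 dy -0.11 dz -1.46
```

View pics/top2.png

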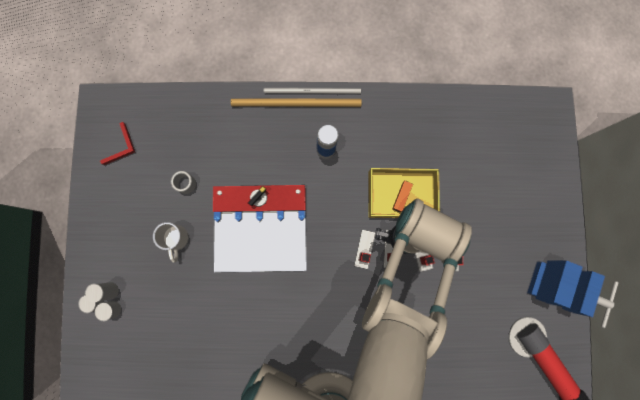

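Offcut lies in the bin at (404,196). Next is the left-most foot (D), which goes to lane 4.

Call:
{"name": "move_arm", "arguments": {
  "targets": [
    {"claw": 0.6,"dx": 0.46,"dy": 0,"dz": -0.49,"spin": 0.04},
    {"claw": 0.6,"dx": 0.46,"dy": 0,"dz": -0.49,"spin": 0},
    {"claw": 0.46,"dx": 0.47,"dy": 0,"dz": -0.48,"spin": 0},
    {"claw": 0.6,"dx": 0,"dy": 0.8,"dz": 0,"spin": 0},
    {"claw": 0.6,"dx": 0,"dy": 0.8,"dz": 0,"spin": 0},
    {"claw": 0.6,"dx": 0,"dy": 0.6,"dz": 0,"spin": 0},
    {"claw": 0.6,"dx": 0,"dy": 0.25,"dz": 0,"spin": 0},
    {"claw": 0.6,"dx": 0,"dy": 0,"dz": 0,"spin": 0}
  ]
}}

```text
t: 9.4
ee_pos: [0.4433, -0.1023, 0.2019]
ee_rot: [-0.231, -2.104, 2.104]
force: [-1.0, 0.7, 0.2]
width: 0.0511
```

```bash
python3 -c "
from h import *
where(); plan(.4386,-.1002,.048,-12.6)"
```

```text
t 9.4 grasp [ 0.4433 -0.1023  0.0469] psi -12.64 F [-1.   0.7  0.2] T [ 0.   -0.04 -0.01] w 0.0511
spin -0.01 dx 0.13 dy -0.03 dz -0.02
```

Call:
{"name": "move_arm", "arguments": {
  "targets": [
    {"claw": 0.6,"dx": 0.13,"dy": 0,"dz": -0.02,"spin": 0},
    {"claw": 0.1,"dx": 0,"dy": 0,"dz": 0,"spin": 0},
    {"claw": 0.1,"dx": 0,"dy": 0,"dz": 0,"spin": 0},
    {"claw": 0.1,"dx": 0,"dy": 0,"dz": 0,"spin": 0},
    {"claw": 0.1,"dx": 0,"dy": 0,"dz": 0,"spin": 0},
    {"claw": 0.1,"dx": 0,"dy": 0,"dz": 0,"spin": 0},
    {"claw": 0.1,"dx": 0,"dy": -0.4,"dz": 0,"spin": 0},
    {"claw": 0.1,"dx": 0,"dy": -0.4,"dz": 0,"spin": 0}
  ],
  "force": 80
}}

```text
t: 10.2
ee_pos: [0.4378, -0.1, 0.2348]
ee_rot: [-0.231, -2.105, 2.104]
force: [-0.5, -0.4, -2.6]
width: 0.0245
```

```bash
python3 -c "
from h import *
where(); plan(.4503,.2951,.085,1.15)"
```

```text
t 10.2 grasp [ 0.4378 -0.1     0.0798] psi -12.63 F [-0.5 -0.4 -2.6] T [ 0.04 -0.    0.05] w 0.0245
spin -2.40 dx -0.51 dy -0.13 dz -9.87
```

Call:
{"name": "move_arm", "arguments": {
  "targets": [
    {"claw": 0.1,"dx": 0,"dy": -0.1,"dz": 0,"spin": -0.6},
    {"claw": 0.1,"dx": 0,"dy": 0,"dz": 0,"spin": -0.6},
    {"claw": 0.1,"dx": 0,"dy": 0,"dz": 0,"spin": -0.6},
    {"claw": 0.1,"dx": 0,"dy": 0,"dz": 0,"spin": -0.6},
    {"claw": 0.1,"dx": -0.04,"dy": 0,"dz": -0.82,"spin": 0},
    {"claw": 0.1,"dx": -0.04,"dy": 0,"dz": -0.82,"spin": 0},
    {"claw": 0.1,"dx": -0.04,"dy": 0,"dz": -0.82,"spin": 0},
    {"claw": 0.1,"dx": -0.04,"dy": 0,"dz": -0.82,"spin": 0}
  ]
}}

```text
t: 11.0
ee_pos: [0.4417, 0.0322, 0.2387]
ee_rot: [-0.021, 2.212, -2.212]
force: [0.3, 0.6, -3.4]
width: 0.0238
```

Call:
{"name": "move_arm", "arguments": {
  "targets": [
    {"claw": 0.1,"dx": -0.04,"dy": 0,"dz": -0.82,"spin": 0},
    {"claw": 0.1,"dx": -0.04,"dy": 0,"dz": -0.82,"spin": 0},
    {"claw": 0.1,"dx": -0.04,"dy": 0,"dz": -0.82,"spin": 0},
    {"claw": 0.1,"dx": -0.04,"dy": 0,"dz": -0.82,"spin": 0},
    {"claw": 0.1,"dx": -0.04,"dy": 0,"dz": -0.82,"spin": 0},
    {"claw": 0.1,"dx": -0.04,"dy": 0,"dz": -0.82,"spin": 0},
    {"claw": 0.1,"dx": -0.04,"dy": 0,"dz": -0.82,"spin": 0},
    {"claw": 0.1,"dx": -0.04,"dy": 0,"dz": -0.82,"spin": 0}
  ]
}}

```text
t: 11.8
ee_pos: [0.4492, 0.295, 0.2385]
ee_rot: [-0.023, 2.211, -2.212]
force: [-0.3, 0.1, -3.2]
width: 0.0243
```

```bash
python3 -c "
from h import *
where(); plan(.4503,.2951,.064,1.15)"
```

```text
t 11.8 grasp [0.4492 0.295  0.0835] psi 1.14 F [-0.3  0.1 -3.2] T [-0.    0.07  0.03] w 0.0243
spin -0.00 dx -0.03 dy 0.49 dz -0.00
```

Call:
{"name": "move_arm", "arguments": {
  "targets": [
    {"claw": 0.1,"dx": -0.03,"dy": 0.25,"dz": 0,"spin": 0},
    {"claw": 0.1,"dx": 0,"dy": 0.2,"dz": 0,"spin": 0},
    {"claw": 0.1,"dx": 0,"dy": 0.1,"dz": 0,"spin": 0},
    {"claw": 0.1,"dx": 0,"dy": 0,"dz": 0,"spin": 0}
  ]
}}

```text
t: 12.2
ee_pos: [0.4504, 0.2927, 0.2164]
ee_rot: [-0.022, 2.212, -2.214]
force: [-0.0, -0.0, -3.0]
width: 0.0241
```

```bash
python3 -c "
from h import *
where()
for n in('top','scene'):
    p,d=read_camera(n); cv2.imwrite(f'pics/{n}3.png',p)
    cv2.imwrite(f'pics/{n}3c.png',cv2.resize(ortho(n,p,.022,.40,.66,.04,.36),None,fx=1,fy=1))
"
```

```text
t 12.2 grasp [0.4504 0.2927 0.0614] psi 1.07 F [-0. -0. -3.] T [ 0.01  0.03 -0.04] w 0.0241
```

View pics/top3c.png

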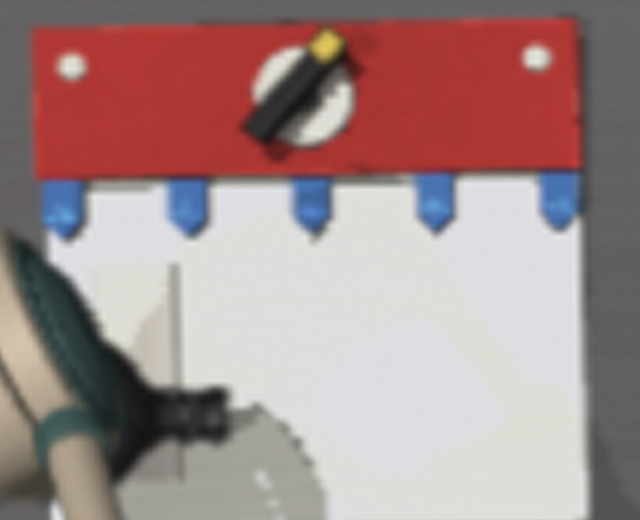

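View pics/scene3c.png

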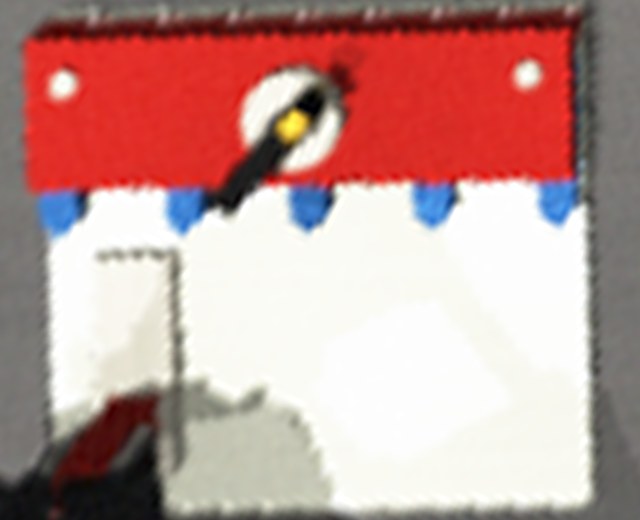

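Both orthos show the plate parallel to the lane but about 4 mm too far right: plate columns are 97–178, while the lane opening is 84–168. I'll shift it left, set it down and slide.

Call:
{"name": "move_arm", "arguments": {
  "targets": [
    {"claw": 0.1,"dx": 0,"dy": 0,"dz": -0.1,"spin": 0},
    {"claw": 0.1,"dx": 0,"dy": 0.04,"dz": 0,"spin": 0},
    {"claw": 0.1,"dx": 0,"dy": 0,"dz": 0,"spin": 0}
  ]
}}

```text
t: 12.6
ee_pos: [0.451, 0.2977, 0.2159]
ee_rot: [-0.02, 2.212, -2.211]
force: [-2.5, -1.3, 4.3]
width: 0.0239
```

```bash
python3 -c "
from h import *
where(); plan(.4503,.2968,.0595,1.15)"
```

```text
t 12.6 grasp [0.451  0.2977 0.0609] psi 1.1 F [-2.5 -1.3  4.3] T [-0.03  0.13 -0.13] w 0.0239
spin -0.01 dx 0.02 dy 0.03 dz 0.02
```

Call:
{"name": "move_arm", "arguments": {
  "targets": [
    {"claw": 0.1,"dx": -0.1,"dy": 0,"dz": 0.02,"spin": 0},
    {"claw": 0.1,"dx": -0.2,"dy": 0,"dz": 0,"spin": 0},
    {"claw": 0.1,"dx": -0.2,"dy": 0,"dz": 0,"spin": 0},
    {"claw": 0.1,"dx": -0.2,"dy": 0,"dz": 0,"spin": 0},
    {"claw": 0.1,"dx": -0.1,"dy": 0,"dz": 0,"spin": 0},
    {"claw": 0.1,"dx": 0,"dy": 0,"dz": 0,"spin": 0}
  ],
  "force": 40
}}

```text
t: 13.2
ee_pos: [0.4824, 0.2975, 0.2159]
ee_rot: [-0.023, 2.212, -2.212]
force: [-5.2, 0.1, 5.6]
width: 0.0242
```

```bash
python3 -c "
from h import *
where()"
```

```text
t 13.2 grasp [0.4824 0.2975 0.0609] psi 1.11 F [-5.2  0.1  5.6] T [0.02 0.34 0.06] w 0.0242
```

Call:
{"name": "move_arm", "arguments": {
  "targets": [
    {"claw": 0.1,"dx": -0.15,"dy": 0,"dz": 0,"spin": 0},
    {"claw": 0.1,"dx": -0.2,"dy": 0,"dz": 0,"spin": 0},
    {"claw": 0.1,"dx": -0.2,"dy": 0,"dz": 0,"spin": 0},
    {"claw": 0.1,"dx": -0.1,"dy": 0,"dz": 0,"spin": 0},
    {"claw": 0.1,"dx": -0.05,"dy": 0,"dz": 0,"spin": 0}
  ]
}}

```text
t: 13.7
ee_pos: [0.5098, 0.2981, 0.216]
ee_rot: [-0.025, 2.213, -2.213]
force: [-7.4, -1.0, 9.6]
width: 0.0242
```

Call:
{"name": "move_arm", "arguments": {
  "targets": [
    {"claw": 0.1,"dx": -0.05,"dy": 0,"dz": 0,"spin": 0},
    {"claw": 0.1,"dx": 0,"dy": 0,"dz": 0,"spin": 0}
  ]
}}

```text
t: 13.9
ee_pos: [0.5118, 0.2981, 0.216]
ee_rot: [-0.024, 2.213, -2.213]
force: [-5.5, -1.2, 6.7]
width: 0.0241
```

```bash
python3 -c "
from h import *
where()"
```

```text
t 13.9 grasp [0.5118 0.2981 0.061 ] psi 1.12 F [-5.5 -1.2  6.7] T [0.08 0.53 0.01] w 0.0241
```

Call:
{"name": "move_arm", "arguments": {
  "targets": [
    {"claw": 0.1,"dx": -0.04,"dy": 0,"dz": 0,"spin": 0},
    {"claw": 0.1,"dx": -0.04,"dy": 0,"dz": 0,"spin": 0}
  ]
}}

```text
t: 14.1
ee_pos: [0.5146, 0.2982, 0.216]
ee_rot: [-0.025, 2.213, -2.213]
force: [-6.5, -0.5, 8.1]
width: 0.0239
```

Call:
{"name": "move_arm", "arguments": {
  "targets": [
    {"claw": 0.1,"dx": -0.03,"dy": 0,"dz": 0,"spin": 0},
    {"claw": 0.1,"dx": -0.03,"dy": 0,"dz": 0,"spin": 0}
  ]
}}

```text
t: 14.3
ee_pos: [0.517, 0.2982, 0.216]
ee_rot: [-0.025, 2.213, -2.213]
force: [-7.4, -0.1, 8.5]
width: 0.024
```

Call:
{"name": "move_arm", "arguments": {
  "targets": [
    {"claw": 0.1,"dx": -0.03,"dy": 0,"dz": 0,"spin": 0},
    {"claw": 0.1,"dx": -0.03,"dy": 0,"dz": 0,"spin": 0}
  ]
}}

```text
t: 14.5
ee_pos: [0.5194, 0.2983, 0.216]
ee_rot: [-0.025, 2.213, -2.213]
force: [-7.1, -0.4, 8.6]
width: 0.0244
```

Call:
{"name": "move_arm", "arguments": {
  "targets": [
    {"claw": 0.1,"dx": -0.03,"dy": 0,"dz": 0,"spin": 0},
    {"claw": 0.1,"dx": -0.03,"dy": 0,"dz": 0,"spin": 0}
  ]
}}

```text
t: 14.7
ee_pos: [0.5218, 0.2983, 0.216]
ee_rot: [-0.025, 2.213, -2.213]
force: [-5.9, -0.6, 7.9]
width: 0.0241
```

Call:
{"name": "move_arm", "arguments": {
  "targets": [
    {"claw": 0.1,"dx": -0.03,"dy": 0,"dz": 0,"spin": 0}
  ]
}}

```text
t: 14.8
ee_pos: [0.523, 0.2983, 0.216]
ee_rot: [-0.025, 2.213, -2.213]
force: [-6.9, -1.4, 7.5]
width: 0.0241
```

Call:
{"name": "move_arm", "arguments": {
  "targets": [
    {"claw": 0.1,"dx": -0.03,"dy": 0,"dz": 0,"spin": 0}
  ]
}}

```text
t: 14.9
ee_pos: [0.524, 0.2984, 0.216]
ee_rot: [-0.026, 2.213, -2.214]
force: [-9.2, 0.4, 9.3]
width: 0.0242
```

Call:
{"name": "move_arm", "arguments": {
  "targets": [
    {"claw": 0.1,"dx": -0.03,"dy": 0,"dz": 0,"spin": 0}
  ]
}}

```text
t: 15.0
ee_pos: [0.5245, 0.2984, 0.2161]
ee_rot: [-0.028, 2.214, -2.215]
force: [-12.6, -0.8, 13.0]
width: 0.0245
```

Call:
{"name": "move_arm", "arguments": {
  "targets": [
    {"claw": 0.1,"dx": -0.03,"dy": 0,"dz": 0,"spin": 0}
  ]
}}

```text
t: 15.1
ee_pos: [0.5249, 0.2984, 0.2162]
ee_rot: [-0.031, 2.215, -2.216]
force: [-14.8, 0.2, 14.7]
width: 0.0239
```

Call:
{"name": "move_arm", "arguments": {
  "targets": [
    {"claw": 0.1,"dx": -0.02,"dy": 0,"dz": 0,"spin": 0}
  ]
}}

```text
t: 15.2
ee_pos: [0.5251, 0.2984, 0.2163]
ee_rot: [-0.032, 2.216, -2.217]
force: [-15.6, -0.4, 15.3]
width: 0.0243
```

Call:
{"name": "move_arm", "arguments": {
  "targets": [
    {"claw": 0.1,"dx": -0.05,"dy": 0,"dz": 0,"spin": 0},
    {"claw": 0.1,"dx": 0,"dy": 0,"dz": 0,"spin": 0}
  ]
}}

```text
t: 15.4
ee_pos: [0.5258, 0.2985, 0.2165]
ee_rot: [-0.036, 2.217, -2.219]
force: [-18.4, 1.0, 18.4]
width: 0.024
```

```bash
python3 -c "
from h import *
where()"
```

```text
t 15.4 grasp [0.5258 0.2985 0.0615] psi 1.09 F [-18.4   1.   18.4] T [0.18 2.08 0.08] w 0.024
```

Call:
{"name": "move_arm", "arguments": {
  "targets": [
    {"claw": 0.48,"dx": 0,"dy": 0,"dz": 0,"spin": 0},
    {"claw": 0.48,"dx": 0,"dy": 0,"dz": 0,"spin": 0},
    {"claw": 0.48,"dx": 0,"dy": 0,"dz": 0,"spin": 0},
    {"claw": 0.48,"dx": 0,"dy": -0.3,"dz": 0,"spin": 0},
    {"claw": 0.48,"dx": 0,"dy": -0.9,"dz": 0,"spin": 0},
    {"claw": 0.48,"dx": 0,"dy": -0.9,"dz": 0,"spin": 0},
    {"claw": 0.55,"dx": 0.8,"dy": 0,"dz": 0.3,"spin": 0},
    {"claw": 0.55,"dx": 0.8,"dy": 0,"dz": 0.8,"spin": 0}
  ]
}}

```text
t: 16.2
ee_pos: [0.4687, 0.2544, 0.3012]
ee_rot: [-0.017, 2.211, -2.205]
force: [1.0, -1.2, 0.1]
width: 0.0468
```

Call:
{"name": "move_arm", "arguments": {
  "targets": [
    {"claw": 0.6,"dx": 0.2,"dy": 0,"dz": 0.9,"spin": 0},
    {"claw": 0.6,"dx": 0,"dy": 0,"dz": 0.9,"spin": 0},
    {"claw": 0.6,"dx": 0,"dy": 0,"dz": 0.9,"spin": 0},
    {"claw": 0.6,"dx": 0,"dy": 0,"dz": 0.9,"spin": 0},
    {"claw": 0.6,"dx": 0,"dy": 0,"dz": 0.9,"spin": 0},
    {"claw": 0.6,"dx": 0,"dy": 0,"dz": 0,"spin": 0}
  ]
}}

```text
t: 16.8
ee_pos: [0.4637, 0.0698, 0.2999]
ee_rot: [-0.015, 2.211, -2.215]
force: [-0.2, 1.0, -0.1]
width: 0.0511
```

```bash
python3 -c "
from h import *
where(); feet(4)
feet(5,.022)
p=cv2.imread('pics/top4.png'); cv2.imwrite('pics/t4o.png',ortho('top',p,.022,.40,.66,.04,.36))
plan(.4383,-.1826,.15,-4.5)"
```

```text
t 16.8 grasp [0.4637 0.0698 0.1449] psi 0.88 F [-0.2  1.  -0.1] T [ 0.02 -0.01  0.01] w 0.0511
top stub 0.477 0.1087 (0.477, 0.0837, -90.0, 43.0, 130.5, 3743)
top stub 0.428 -0.3661 (0.453, -0.3671, -2.2, 40.5, 112.0, 3382)
top stub 0.4296 -0.2811 (0.454, -0.2755, 13.0, 112.2, 42.4, 3495)
top stub 0.4373 -0.1831 (0.4622, -0.185, -4.4, 42.0, 111.9, 3424)
scene stub 0.4308 -0.3647 (0.4558, -0.3657, -2.2, 43.9, 117.2, 3429)
scene stub 0.4322 -0.2797 (0.4565, -0.274, 13.2, 115.0, 43.7, 3328)
scene stub 0.4393 -0.1821 (0.4642, -0.1841, -4.6, 44.2, 114.8, 3429)
top stub 0.476 0.1117 (0.476, 0.0867, -90.0, 46.0, 128.5, 3669)
top stub 0.4277 -0.3623 (0.4527, -0.3632, -2.1, 40.1, 110.7, 3321)
top stub 0.4293 -0.278 (0.4537, -0.2724, 12.9, 111.1, 42.0, 3435)
top stub 0.4371 -0.1809 (0.462, -0.1828, -4.4, 41.5, 111.0, 3360)
scene stub 0.4378 -0.3644 (0.4628, -0.3654, -2.2, 43.4, 116.2, 3367)
scene stub 0.4393 -0.28 (0.4636, -0.2743, 13.2, 113.7, 43.2, 3264)
scene stub 0.4464 -0.1832 (0.4713, -0.1851, -4.4, 43.5, 113.8, 3372)
spin 0.98 dx 0.12 dy -0.14 dz 6.43
```

View pics/t4o.png

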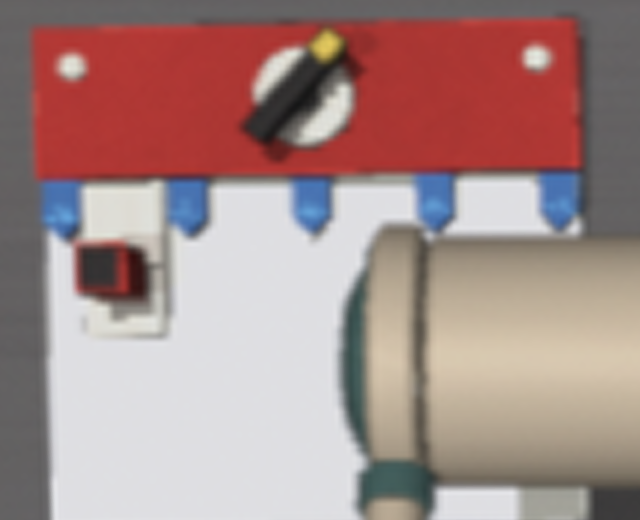

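Foot D sits squarely in lane 4, with its rear edge at row 336. The others have not moved. Next is foot C.

Call:
{"name": "move_arm", "arguments": {
  "targets": [
    {"claw": 0.6,"dx": 0,"dy": 0,"dz": 0,"spin": 0.98},
    {"claw": 0.6,"dx": 0.02,"dy": 0,"dz": 0.92,"spin": 0},
    {"claw": 0.6,"dx": 0.02,"dy": 0,"dz": 0.92,"spin": 0},
    {"claw": 0.6,"dx": 0.02,"dy": 0,"dz": 0.92,"spin": 0},
    {"claw": 0.6,"dx": 0.02,"dy": 0,"dz": 0.92,"spin": 0},
    {"claw": 0.6,"dx": 0.02,"dy": 0,"dz": 0.92,"spin": 0},
    {"claw": 0.6,"dx": 0.02,"dy": 0,"dz": 0.92,"spin": 0},
    {"claw": 0.6,"dx": 0,"dy": 0,"dz": 0.91,"spin": 0}
  ]
}}

```text
t: 17.8
ee_pos: [0.4387, -0.1832, 0.2993]
ee_rot: [-0.084, -2.183, 2.183]
force: [1.0, 0.8, -0.2]
width: 0.0513
```

Call:
{"name": "move_arm", "arguments": {
  "targets": [
    {"claw": 0.6,"dx": 0,"dy": 0.8,"dz": 0,"spin": 0},
    {"claw": 0.6,"dx": 0,"dy": 0.8,"dz": 0,"spin": 0},
    {"claw": 0.6,"dx": 0,"dy": 0.5,"dz": 0,"spin": 0},
    {"claw": 0.6,"dx": 0,"dy": 0.3,"dz": 0,"spin": 0},
    {"claw": 0.6,"dx": 0,"dy": 0,"dz": 0,"spin": 0}
  ]
}}

```text
t: 18.3
ee_pos: [0.4383, -0.1816, 0.2015]
ee_rot: [-0.08, -2.183, 2.179]
force: [0.6, -0.0, 0.3]
width: 0.0515
```

```bash
python3 -c "
from h import *
where(); plan(.4383,-.1826,.048,-4.5)"
```

```text
t 18.3 grasp [ 0.4383 -0.1816  0.0465] psi -4.38 F [ 0.6 -0.   0.3] T [ 0.02 -0.02  0.  ] w 0.0515
spin 0.02 dx -0.00 dy -0.04 dz 0.02
```

Call:
{"name": "move_arm", "arguments": {
  "targets": [
    {"claw": 0.1,"dx": 0,"dy": -0.04,"dz": 0.02,"spin": 0},
    {"claw": 0.1,"dx": 0,"dy": 0,"dz": 0,"spin": 0},
    {"claw": 0.1,"dx": 0,"dy": 0,"dz": 0,"spin": 0},
    {"claw": 0.1,"dx": 0,"dy": 0,"dz": 0,"spin": 0},
    {"claw": 0.1,"dx": 0,"dy": 0,"dz": 0,"spin": 0},
    {"claw": 0.1,"dx": 0,"dy": 0,"dz": 0,"spin": 0},
    {"claw": 0.1,"dx": 0,"dy": -0.45,"dz": 0,"spin": 0},
    {"claw": 0.1,"dx": 0,"dy": -0.45,"dz": 0,"spin": 0}
  ],
  "force": 80
}}

```text
t: 19.1
ee_pos: [0.4374, -0.1834, 0.2403]
ee_rot: [-0.082, -2.181, 2.179]
force: [0.5, 1.1, -3.7]
width: 0.0245
```

```bash
python3 -c "
from h import *
where(); plan(.4516,.2348,.085,1.15)"
```

```text
t 19.1 grasp [ 0.4374 -0.1834  0.0853] psi -4.47 F [ 0.5  1.1 -3.7] T [-0.02  0.02 -0.05] w 0.0245
spin -0.98 dx -0.56 dy 0.01 dz -10.45
```

Call:
{"name": "move_arm", "arguments": {
  "targets": [
    {"claw": 0.1,"dx": 0,"dy": 0,"dz": 0,"spin": -0.49},
    {"claw": 0.1,"dx": 0,"dy": 0,"dz": 0,"spin": -0.49},
    {"claw": 0.1,"dx": -0.04,"dy": 0,"dz": -0.8,"spin": 0},
    {"claw": 0.1,"dx": -0.04,"dy": 0,"dz": -0.8,"spin": 0},
    {"claw": 0.1,"dx": -0.04,"dy": 0,"dz": -0.8,"spin": 0},
    {"claw": 0.1,"dx": -0.04,"dy": 0,"dz": -0.8,"spin": 0},
    {"claw": 0.1,"dx": -0.04,"dy": 0,"dz": -0.8,"spin": 0},
    {"claw": 0.1,"dx": -0.04,"dy": 0,"dz": -0.8,"spin": 0}
  ]
}}

```text
t: 19.9
ee_pos: [0.4433, 0.0095, 0.2403]
ee_rot: [-0.024, 2.212, -2.213]
force: [0.2, -0.8, -3.9]
width: 0.024
```

Call:
{"name": "move_arm", "arguments": {
  "targets": [
    {"claw": 0.1,"dx": -0.05,"dy": 0,"dz": -0.8,"spin": 0},
    {"claw": 0.1,"dx": -0.05,"dy": 0,"dz": -0.8,"spin": 0},
    {"claw": 0.1,"dx": -0.05,"dy": 0,"dz": -0.8,"spin": 0},
    {"claw": 0.1,"dx": -0.05,"dy": 0,"dz": -0.8,"spin": 0},
    {"claw": 0.1,"dx": -0.05,"dy": 0,"dz": -0.8,"spin": 0},
    {"claw": 0.1,"dx": -0.05,"dy": 0,"dz": -0.8,"spin": 0},
    {"claw": 0.1,"dx": -0.05,"dy": 0,"dz": -0.85,"spin": 0},
    {"claw": 0.1,"dx": 0,"dy": 0.2,"dz": 0,"spin": 0}
  ]
}}

```text
t: 20.7
ee_pos: [0.4542, 0.2379, 0.2331]
ee_rot: [-0.022, 2.211, -2.206]
force: [0.6, -0.3, -3.4]
width: 0.0243
```

Call:
{"name": "move_arm", "arguments": {
  "targets": [
    {"claw": 0.1,"dx": 0,"dy": 0.2,"dz": 0,"spin": 0},
    {"claw": 0.1,"dx": 0,"dy": 0.1,"dz": 0,"spin": 0},
    {"claw": 0.1,"dx": 0,"dy": 0,"dz": 0,"spin": 0}
  ]
}}

```text
t: 21.0
ee_pos: [0.4529, 0.2334, 0.2195]
ee_rot: [-0.024, 2.212, -2.215]
force: [-0.3, 0.2, -4.4]
width: 0.0242
```

```bash
python3 -c "
from h import *
where(); plan(.4516,.2348,.0605,1.15)
p,d=read_camera('scene'); cv2.imwrite('pics/s6.png',ortho('scene',p,.022,.40,.66,.04,.36))"
```

```text
t 21.0 grasp [0.4529 0.2334 0.0645] psi 1.07 F [-0.3  0.2 -4.4] T [ 0.02  0.04 -0.02] w 0.0242
spin -0.01 dx 0.03 dy 0.10 dz -0.03
```

View pics/s6.png

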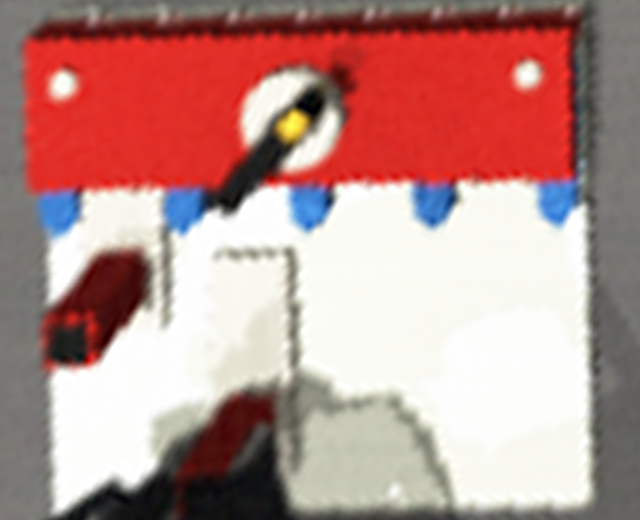

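The plate spans columns 214–296 and lane 3 spans 208–292, so it needs about 1.4 mm to the left. This agrees with the arm's reading.

Call:
{"name": "move_arm", "arguments": {
  "targets": [
    {"claw": 0.1,"dx": 0,"dy": 0.1,"dz": -0.03,"spin": 0},
    {"claw": 0.1,"dx": 0,"dy": 0.02,"dz": 0,"spin": 0},
    {"claw": 0.1,"dx": 0,"dy": 0,"dz": 0,"spin": 0}
  ]
}}

```text
t: 21.35
ee_pos: [0.4538, 0.2351, 0.2178]
ee_rot: [-0.019, 2.21, -2.212]
force: [-3.8, -1.9, 9.3]
width: 0.0243
```

```bash
python3 -c "
from h import *
where(); plan(.4516,.2348,.0605,1.15)"
```

```text
t 21.35 grasp [0.4538 0.2351 0.0628] psi 1.1 F [-3.8 -1.9  9.3] T [-0.78  0.38 -0.16] w 0.0243
spin -0.01 dx 0.06 dy 0.06 dz 0.01
```

Call:
{"name": "move_arm", "arguments": {
  "targets": [
    {"claw": 0.1,"dx": -0.1,"dy": -0.03,"dz": 0,"spin": 0},
    {"claw": 0.1,"dx": -0.2,"dy": 0,"dz": 0,"spin": 0},
    {"claw": 0.1,"dx": -0.2,"dy": 0,"dz": 0,"spin": 0},
    {"claw": 0.1,"dx": -0.2,"dy": 0,"dz": 0,"spin": 0},
    {"claw": 0.1,"dx": -0.1,"dy": 0,"dz": 0,"spin": 0},
    {"claw": 0.1,"dx": 0,"dy": 0,"dz": 0,"spin": 0}
  ],
  "force": 40
}}

```text
t: 21.95
ee_pos: [0.4851, 0.2361, 0.2179]
ee_rot: [-0.024, 2.212, -2.214]
force: [-7.0, -1.3, 8.1]
width: 0.0238
```

```bash
python3 -c "
from h import *
where()"
```

```text
t 21.95 grasp [0.4851 0.2361 0.0629] psi 1.09 F [-7.  -1.3  8.1] T [-0.36  0.62 -0.08] w 0.0238
```

Call:
{"name": "move_arm", "arguments": {
  "targets": [
    {"claw": 0.1,"dx": -0.15,"dy": 0,"dz": 0,"spin": 0},
    {"claw": 0.1,"dx": -0.2,"dy": 0,"dz": 0,"spin": 0},
    {"claw": 0.1,"dx": -0.2,"dy": 0,"dz": 0,"spin": 0},
    {"claw": 0.1,"dx": -0.15,"dy": 0,"dz": 0,"spin": 0},
    {"claw": 0.1,"dx": -0.08,"dy": 0,"dz": 0,"spin": 0},
    {"claw": 0.1,"dx": 0,"dy": 0,"dz": 0,"spin": 0}
  ]
}}

```text
t: 22.55
ee_pos: [0.5159, 0.2366, 0.2179]
ee_rot: [-0.025, 2.213, -2.215]
force: [-7.8, -1.5, 9.4]
width: 0.0243
```

Call:
{"name": "move_arm", "arguments": {
  "targets": [
    {"claw": 0.1,"dx": -0.04,"dy": 0,"dz": 0,"spin": 0},
    {"claw": 0.1,"dx": -0.04,"dy": 0,"dz": 0,"spin": 0}
  ]
}}

```text
t: 22.75
ee_pos: [0.5183, 0.2367, 0.2181]
ee_rot: [-0.027, 2.213, -2.215]
force: [-8.8, -1.5, 9.8]
width: 0.0239
```

Call:
{"name": "move_arm", "arguments": {
  "targets": [
    {"claw": 0.1,"dx": -0.04,"dy": 0,"dz": 0,"spin": 0},
    {"claw": 0.1,"dx": -0.03,"dy": 0,"dz": 0,"spin": 0}
  ]
}}

```text
t: 22.95
ee_pos: [0.5212, 0.2368, 0.218]
ee_rot: [-0.027, 2.213, -2.215]
force: [-9.8, -0.1, 9.9]
width: 0.0244
```

Call:
{"name": "move_arm", "arguments": {
  "targets": [
    {"claw": 0.1,"dx": -0.03,"dy": 0,"dz": 0,"spin": 0},
    {"claw": 0.1,"dx": -0.03,"dy": 0,"dz": 0,"spin": 0}
  ]
}}

```text
t: 23.15
ee_pos: [0.5236, 0.2368, 0.218]
ee_rot: [-0.027, 2.213, -2.215]
force: [-8.6, -2.3, 9.8]
width: 0.0242
```

Call:
{"name": "move_arm", "arguments": {
  "targets": [
    {"claw": 0.1,"dx": -0.03,"dy": 0,"dz": 0,"spin": 0},
    {"claw": 0.1,"dx": -0.03,"dy": 0,"dz": 0,"spin": 0}
  ]
}}

```text
t: 23.35
ee_pos: [0.526, 0.2368, 0.218]
ee_rot: [-0.027, 2.213, -2.215]
force: [-8.8, -1.8, 8.9]
width: 0.0242
```

Call:
{"name": "move_arm", "arguments": {
  "targets": [
    {"claw": 0.1,"dx": -0.03,"dy": 0,"dz": 0,"spin": 0},
    {"claw": 0.1,"dx": -0.02,"dy": 0,"dz": 0,"spin": 0}
  ]
}}

```text
t: 23.55
ee_pos: [0.527, 0.2369, 0.2181]
ee_rot: [-0.03, 2.214, -2.217]
force: [-14.0, -1.0, 14.9]
width: 0.0242
```

Call:
{"name": "move_arm", "arguments": {
  "targets": [
    {"claw": 0.1,"dx": -0.03,"dy": 0,"dz": 0,"spin": 0},
    {"claw": 0.1,"dx": -0.02,"dy": 0,"dz": 0,"spin": 0}
  ]
}}

```text
t: 23.75
ee_pos: [0.5276, 0.2369, 0.2183]
ee_rot: [-0.034, 2.216, -2.219]
force: [-19.0, -0.5, 19.5]
width: 0.0238
```

Butted at about 19 N. Release and fetch foot B.

Call:
{"name": "move_arm", "arguments": {
  "targets": [
    {"claw": 0.48,"dx": 0,"dy": 0,"dz": 0,"spin": 0},
    {"claw": 0.48,"dx": 0,"dy": 0,"dz": 0,"spin": 0},
    {"claw": 0.48,"dx": 0,"dy": 0,"dz": 0,"spin": 0},
    {"claw": 0.48,"dx": 0,"dy": -0.3,"dz": 0,"spin": 0},
    {"claw": 0.48,"dx": 0,"dy": -0.9,"dz": 0,"spin": 0},
    {"claw": 0.48,"dx": 0,"dy": -0.9,"dz": 0,"spin": 0},
    {"claw": 0.55,"dx": 0.8,"dy": 0,"dz": 0.3,"spin": 0},
    {"claw": 0.55,"dx": 0.8,"dy": 0,"dz": 0.8,"spin": 0}
  ]
}}

```text
t: 24.55
ee_pos: [0.4695, 0.1932, 0.3033]
ee_rot: [-0.018, 2.21, -2.205]
force: [-0.4, -1.8, 0.3]
width: 0.047
```

Call:
{"name": "move_arm", "arguments": {
  "targets": [
    {"claw": 0.6,"dx": 0.2,"dy": 0,"dz": 0.9,"spin": 0},
    {"claw": 0.6,"dx": 0.1,"dy": 0,"dz": 0.9,"spin": 0},
    {"claw": 0.6,"dx": 0,"dy": 0,"dz": 0.9,"spin": 0},
    {"claw": 0.6,"dx": 0,"dy": 0,"dz": 0.9,"spin": 0},
    {"claw": 0.6,"dx": 0,"dy": 0,"dz": 0.9,"spin": 0},
    {"claw": 0.6,"dx": 0,"dy": 0,"dz": 0.9,"spin": 0},
    {"claw": 0.6,"dx": 0,"dy": 0,"dz": 0.9,"spin": 0},
    {"claw": 0.6,"dx": 0,"dy": 0,"dz": 0,"spin": 0}
  ]
}}

```text
t: 25.35
ee_pos: [0.4624, -0.0637, 0.3021]
ee_rot: [-0.014, 2.209, -2.215]
force: [-0.2, 0.5, 0.1]
width: 0.0516
```

```bash
python3 -c "
from h import *
where(); feet(7)
plan(.4310,-.2804,.15,13.1)"
```

```text
t 25.35 grasp [ 0.4624 -0.0637  0.1471] psi 0.88 F [-0.2  0.5  0.1] T [-0.04  0.02  0.03] w 0.0516
top stub 0.4668 -0.1666 (0.4753, -0.1431, 70.1, 131.0, 40.8, 3243)
top stub 0.428 -0.3663 (0.453, -0.3672, -2.1, 40.3, 112.0, 3360)
top stub 0.4302 -0.28 (0.4545, -0.2741, 13.7, 113.4, 45.5, 3517)
scene stub 0.4308 -0.365 (0.4558, -0.366, -2.3, 43.5, 117.2, 3420)
scene stub 0.4322 -0.2799 (0.4566, -0.2744, 12.7, 114.9, 43.6, 3321)
spin -2.11 dx 1.99 dy -0.08 dz 5.17
```

Call:
{"name": "move_arm", "arguments": {
  "targets": [
    {"claw": 0.6,"dx": 0,"dy": 0,"dz": 0,"spin": -0.7},
    {"claw": 0.6,"dx": 0,"dy": 0,"dz": 0,"spin": -0.7},
    {"claw": 0.6,"dx": 0,"dy": 0,"dz": 0,"spin": -0.7},
    {"claw": 0.6,"dx": 0.4,"dy": 0,"dz": 0.9,"spin": 0},
    {"claw": 0.6,"dx": 0.4,"dy": 0,"dz": 0.9,"spin": 0},
    {"claw": 0.6,"dx": 0.4,"dy": 0,"dz": 0.9,"spin": 0},
    {"claw": 0.6,"dx": 0.4,"dy": 0,"dz": 0.9,"spin": 0},
    {"claw": 0.6,"dx": 0.4,"dy": 0,"dz": 0.9,"spin": 0}
  ]
}}

```text
t: 26.25
ee_pos: [0.4247, -0.2536, 0.3015]
ee_rot: [-0.243, 2.098, -2.098]
force: [0.2, 0.4, 0.6]
width: 0.0513
```

Call:
{"name": "move_arm", "arguments": {
  "targets": [
    {"claw": 0.6,"dx": 0,"dy": 0,"dz": 0.67,"spin": 0},
    {"claw": 0.6,"dx": 0,"dy": 0,"dz": 0,"spin": 0},
    {"claw": 0.6,"dx": 0,"dy": 0.8,"dz": 0,"spin": 0},
    {"claw": 0.6,"dx": 0,"dy": 0.8,"dz": 0,"spin": 0},
    {"claw": 0.6,"dx": 0,"dy": 0.5,"dz": 0,"spin": 0},
    {"claw": 0.6,"dx": 0,"dy": 0.35,"dz": 0,"spin": 0},
    {"claw": 0.6,"dx": 0,"dy": 0,"dz": 0,"spin": 0}
  ]
}}

```text
t: 26.95
ee_pos: [0.4304, -0.2773, 0.2015]
ee_rot: [-0.248, 2.105, -2.096]
force: [-0.6, 0.1, 0.4]
width: 0.0512
```

```bash
python3 -c "
from h import *
where(); plan(.4310,-.2804,.048,13.1)"
```

```text
t 26.95 grasp [ 0.4304 -0.2773  0.0465] psi 13.27 F [-0.6  0.1  0.4] T [-0.01 -0.01 -0.01] w 0.0512
spin 0.03 dx 0.00 dy -0.04 dz 0.08
```

Call:
{"name": "move_arm", "arguments": {
  "targets": [
    {"claw": 0.6,"dx": 0,"dy": -0.04,"dz": 0.08,"spin": 0.03},
    {"claw": 0.1,"dx": 0,"dy": 0,"dz": 0,"spin": 0},
    {"claw": 0.1,"dx": 0,"dy": 0,"dz": 0,"spin": 0},
    {"claw": 0.1,"dx": 0,"dy": 0,"dz": 0,"spin": 0},
    {"claw": 0.1,"dx": 0,"dy": 0,"dz": 0,"spin": 0},
    {"claw": 0.1,"dx": 0,"dy": 0,"dz": 0,"spin": 0},
    {"claw": 0.1,"dx": 0,"dy": -0.45,"dz": 0,"spin": 0},
    {"claw": 0.1,"dx": 0,"dy": -0.45,"dz": 0,"spin": 0}
  ],
  "force": 80
}}

```text
t: 27.75
ee_pos: [0.4307, -0.2824, 0.2405]
ee_rot: [-0.241, 2.104, -2.101]
force: [0.2, -0.8, -4.5]
width: 0.0242
```

```bash
python3 -c "
from h import *
where(); plan(.4520,.1728,.085,1.15)"
```

```text
t 27.75 grasp [ 0.4307 -0.2824  0.0855] psi 12.99 F [ 0.2 -0.8 -4.5] T [-0.03  0.05 -0.02] w 0.0242
spin 2.07 dx -0.76 dy 0.01 dz -11.37
```

Call:
{"name": "move_arm", "arguments": {
  "targets": [
    {"claw": 0.1,"dx": 0,"dy": 0,"dz": 0,"spin": 0.69},
    {"claw": 0.1,"dx": 0,"dy": 0,"dz": 0,"spin": 0.69},
    {"claw": 0.1,"dx": 0,"dy": 0,"dz": 0,"spin": 0.69},
    {"claw": 0.1,"dx": -0.05,"dy": 0,"dz": -0.81,"spin": 0},
    {"claw": 0.1,"dx": -0.05,"dy": 0,"dz": -0.81,"spin": 0},
    {"claw": 0.1,"dx": -0.05,"dy": 0,"dz": -0.81,"spin": 0},
    {"claw": 0.1,"dx": -0.05,"dy": 0,"dz": -0.81,"spin": 0},
    {"claw": 0.1,"dx": -0.05,"dy": 0,"dz": -0.81,"spin": 0}
  ]
}}

```text
t: 28.55
ee_pos: [0.4376, -0.1193, 0.2405]
ee_rot: [-0.022, 2.212, -2.212]
force: [0.2, 0.3, -4.2]
width: 0.024
```

Call:
{"name": "move_arm", "arguments": {
  "targets": [
    {"claw": 0.1,"dx": -0.05,"dy": 0,"dz": -0.81,"spin": 0},
    {"claw": 0.1,"dx": -0.05,"dy": 0,"dz": -0.81,"spin": 0},
    {"claw": 0.1,"dx": -0.05,"dy": 0,"dz": -0.81,"spin": 0},
    {"claw": 0.1,"dx": -0.05,"dy": 0,"dz": -0.81,"spin": 0},
    {"claw": 0.1,"dx": -0.05,"dy": 0,"dz": -0.81,"spin": 0},
    {"claw": 0.1,"dx": -0.05,"dy": 0,"dz": -0.81,"spin": 0},
    {"claw": 0.1,"dx": -0.05,"dy": 0,"dz": -0.81,"spin": 0},
    {"claw": 0.1,"dx": -0.05,"dy": 0,"dz": -0.81,"spin": 0}
  ]
}}

```text
t: 29.35
ee_pos: [0.4485, 0.14, 0.2405]
ee_rot: [-0.023, 2.211, -2.212]
force: [0.3, -0.3, -4.1]
width: 0.0243
```

Call:
{"name": "move_arm", "arguments": {
  "targets": [
    {"claw": 0.1,"dx": -0.05,"dy": 0,"dz": -0.81,"spin": 0},
    {"claw": 0.1,"dx": 0,"dy": 0,"dz": 0,"spin": 0},
    {"claw": 0.1,"dx": 0,"dy": 0.2,"dz": 0,"spin": 0},
    {"claw": 0.1,"dx": 0,"dy": 0.2,"dz": 0,"spin": 0},
    {"claw": 0.1,"dx": 0,"dy": 0.1,"dz": 0,"spin": 0},
    {"claw": 0.1,"dx": 0,"dy": 0,"dz": 0,"spin": 0}
  ]
}}

```text
t: 29.95
ee_pos: [0.4499, 0.1704, 0.2195]
ee_rot: [-0.023, 2.213, -2.214]
force: [-0.6, -0.2, -3.9]
width: 0.024
```

```bash
python3 -c "
from h import *
where(); plan(.4525,.1728,.0605,1.15)
p,d=read_camera('scene'); cv2.imwrite('pics/s8.png',ortho('scene',p,.022,.40,.66,.04,.36))"
```

```text
t 29.95 grasp [0.4499 0.1704 0.0645] psi 1.05 F [-0.6 -0.2 -3.9] T [ 0.03  0.08 -0.02] w 0.024
spin -0.02 dx -0.07 dy 0.10 dz -0.06
```

View pics/s8.png

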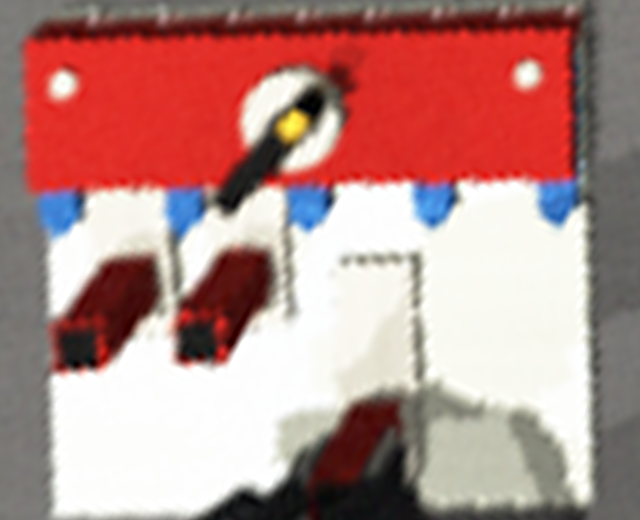

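The plate in lane 2 needs about 2.4 mm to the left. D's stub also looks shifted since the last view (left edge column 43 → 53), so I'll check from the top.

```bash
python3 -c "
from h import *
p,d=read_camera('top'); a=ortho('top',p,.022,.46,.60,.16,.36)
b=ortho('top',cv2.imread('pics/top7.png'),.022,.46,.60,.16,.36)
cv2.imwrite('pics/t8.png',np.hstack([b,a]))
"
```

```text
(no output)
```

View pics/t8.png

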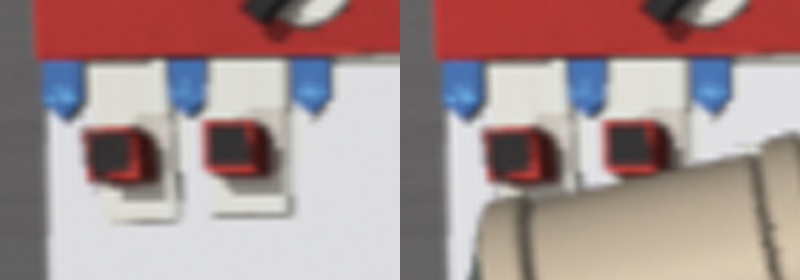

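D is now yawed a few degrees in its lane, with its rear swung right. It was either knocked or brushed. I'll insert B, then straighten D.

Call:
{"name": "move_arm", "arguments": {
  "targets": [
    {"claw": 0.1,"dx": 0,"dy": 0.06,"dz": -0.06,"spin": -0.01},
    {"claw": 0.1,"dx": 0,"dy": 0.04,"dz": 0,"spin": 0},
    {"claw": 0.1,"dx": 0,"dy": 0,"dz": 0,"spin": 0}
  ]
}}

```text
t: 30.35
ee_pos: [0.4506, 0.1738, 0.218]
ee_rot: [-0.021, 2.211, -2.21]
force: [-2.0, -0.2, 5.0]
width: 0.0242
```

```bash
python3 -c "
from h import *
where(); plan(.4525,.1728,.0605,1.15)"
```

```text
t 30.35 grasp [0.4506 0.1738 0.063 ] psi 1.18 F [-2.  -0.2  5. ] T [-0.25  0.31 -0.13] w 0.0242
spin 0.01 dx -0.05 dy 0.06 dz 0.03
```

Call:
{"name": "move_arm", "arguments": {
  "targets": [
    {"claw": 0.1,"dx": -0.1,"dy": 0,"dz": 0.02,"spin": 0},
    {"claw": 0.1,"dx": -0.2,"dy": 0,"dz": 0,"spin": 0},
    {"claw": 0.1,"dx": -0.2,"dy": 0,"dz": 0,"spin": 0},
    {"claw": 0.1,"dx": -0.2,"dy": 0,"dz": 0,"spin": 0},
    {"claw": 0.1,"dx": -0.2,"dy": 0,"dz": 0,"spin": 0},
    {"claw": 0.1,"dx": 0,"dy": 0,"dz": 0,"spin": 0}
  ],
  "force": 40
}}

```text
t: 30.95
ee_pos: [0.4819, 0.1738, 0.2179]
ee_rot: [-0.036, 2.216, -2.217]
force: [-3.8, -0.4, 1.6]
width: 0.0241
```

```bash
python3 -c "
from h import *
where()"
```

```text
t 30.95 grasp [0.4819 0.1738 0.0629] psi 1.19 F [-3.8 -0.4  1.6] T [-0.22  0.57 -0.11] w 0.0241
```

Call:
{"name": "move_arm", "arguments": {
  "targets": [
    {"claw": 0.1,"dx": -0.15,"dy": 0,"dz": 0,"spin": 0},
    {"claw": 0.1,"dx": -0.2,"dy": 0,"dz": 0,"spin": 0},
    {"claw": 0.1,"dx": -0.2,"dy": 0,"dz": 0,"spin": 0},
    {"claw": 0.1,"dx": -0.15,"dy": 0,"dz": 0,"spin": 0},
    {"claw": 0.1,"dx": -0.05,"dy": 0,"dz": 0,"spin": 0},
    {"claw": 0.1,"dx": 0,"dy": 0,"dz": 0,"spin": 0}
  ]
}}

```text
t: 31.55
ee_pos: [0.5137, 0.1743, 0.2178]
ee_rot: [-0.031, 2.214, -2.216]
force: [-8.7, 0.2, 11.8]
width: 0.0241
```

```bash
python3 -c "
from h import *
where()"
```

```text
t 31.55 grasp [0.5137 0.1743 0.0628] psi 1.17 F [-8.7  0.2 11.8] T [-0.23  1.6  -0.07] w 0.0241
```

Call:
{"name": "move_arm", "arguments": {
  "targets": [
    {"claw": 0.1,"dx": -0.04,"dy": 0,"dz": 0,"spin": 0},
    {"claw": 0.1,"dx": -0.04,"dy": 0,"dz": 0,"spin": 0},
    {"claw": 0.1,"dx": -0.04,"dy": 0,"dz": 0,"spin": 0}
  ]
}}

```text
t: 31.85
ee_pos: [0.5179, 0.1744, 0.2178]
ee_rot: [-0.032, 2.215, -2.216]
force: [-10.6, 0.8, 12.6]
width: 0.0242
```

Call:
{"name": "move_arm", "arguments": {
  "targets": [
    {"claw": 0.1,"dx": -0.03,"dy": 0,"dz": 0,"spin": 0},
    {"claw": 0.1,"dx": -0.03,"dy": 0,"dz": 0,"spin": 0}
  ]
}}

```text
t: 32.05
ee_pos: [0.5202, 0.1744, 0.2178]
ee_rot: [-0.033, 2.215, -2.216]
force: [-10.7, -0.6, 12.8]
width: 0.0241
```

Call:
{"name": "move_arm", "arguments": {
  "targets": [
    {"claw": 0.1,"dx": -0.03,"dy": 0,"dz": 0,"spin": 0},
    {"claw": 0.1,"dx": -0.03,"dy": 0,"dz": 0,"spin": 0}
  ]
}}

```text
t: 32.25
ee_pos: [0.5227, 0.1745, 0.2178]
ee_rot: [-0.032, 2.215, -2.216]
force: [-10.9, -0.4, 12.6]
width: 0.0242
```

Call:
{"name": "move_arm", "arguments": {
  "targets": [
    {"claw": 0.1,"dx": -0.03,"dy": 0,"dz": 0,"spin": 0},
    {"claw": 0.1,"dx": -0.02,"dy": 0,"dz": 0,"spin": 0}
  ]
}}

```text
t: 32.45
ee_pos: [0.5247, 0.1745, 0.2178]
ee_rot: [-0.032, 2.215, -2.216]
force: [-10.4, 0.1, 12.4]
width: 0.0244
```

Call:
{"name": "move_arm", "arguments": {
  "targets": [
    {"claw": 0.1,"dx": -0.03,"dy": 0,"dz": 0,"spin": 0},
    {"claw": 0.1,"dx": -0.02,"dy": 0,"dz": 0,"spin": 0}
  ]
}}

```text
t: 32.65
ee_pos: [0.5268, 0.1746, 0.2178]
ee_rot: [-0.032, 2.214, -2.216]
force: [-11.0, -0.1, 12.3]
width: 0.0245
```

Call:
{"name": "move_arm", "arguments": {
  "targets": [
    {"claw": 0.1,"dx": -0.03,"dy": 0,"dz": 0,"spin": 0},
    {"claw": 0.1,"dx": -0.02,"dy": 0,"dz": 0,"spin": 0}
  ]
}}

```text
t: 32.85
ee_pos: [0.5282, 0.1746, 0.2178]
ee_rot: [-0.034, 2.215, -2.217]
force: [-13.9, 0.2, 14.1]
width: 0.0237
```

Call:
{"name": "move_arm", "arguments": {
  "targets": [
    {"claw": 0.1,"dx": -0.02,"dy": 0,"dz": 0,"spin": 0},
    {"claw": 0.1,"dx": -0.02,"dy": 0,"dz": 0,"spin": 0}
  ]
}}

```text
t: 33.05
ee_pos: [0.5287, 0.1746, 0.2178]
ee_rot: [-0.037, 2.217, -2.219]
force: [-16.9, 0.5, 16.9]
width: 0.0242
```

Call:
{"name": "move_arm", "arguments": {
  "targets": [
    {"claw": 0.1,"dx": -0.04,"dy": 0,"dz": 0,"spin": 0},
    {"claw": 0.46,"dx": 0,"dy": 0,"dz": 0,"spin": 0},
    {"claw": 0.46,"dx": 0,"dy": 0,"dz": 0,"spin": 0},
    {"claw": 0.46,"dx": 0,"dy": 0,"dz": 0,"spin": 0},
    {"claw": 0.46,"dx": 0,"dy": -0.3,"dz": 0,"spin": 0},
    {"claw": 0.46,"dx": 0,"dy": -0.9,"dz": 0,"spin": 0},
    {"claw": 0.46,"dx": 0,"dy": -0.9,"dz": 0,"spin": 0},
    {"claw": 0.46,"dx": 0,"dy": -0.2,"dz": 0,"spin": 0}
  ]
}}

```text
t: 33.85
ee_pos: [0.5369, 0.175, 0.3137]
ee_rot: [-0.013, 2.208, -2.205]
force: [0.5, -1.2, 0.9]
width: 0.0391
```

Call:
{"name": "move_arm", "arguments": {
  "targets": [
    {"claw": 0.6,"dx": 0.8,"dy": 0,"dz": 0.4,"spin": 0},
    {"claw": 0.6,"dx": 0.8,"dy": 0,"dz": 0.8,"spin": 0},
    {"claw": 0.6,"dx": 0.3,"dy": 0,"dz": 0.9,"spin": 0},
    {"claw": 0.6,"dx": 0,"dy": 0,"dz": 0.9,"spin": 0},
    {"claw": 0.6,"dx": 0,"dy": 0,"dz": 0.9,"spin": 0},
    {"claw": 0.6,"dx": 0,"dy": 0,"dz": 0.9,"spin": 0},
    {"claw": 0.6,"dx": 0,"dy": 0,"dz": 0.9,"spin": 0},
    {"claw": 0.6,"dx": 0,"dy": 0,"dz": 0.9,"spin": 0}
  ]
}}

```text
t: 34.65
ee_pos: [0.4645, -0.0924, 0.3089]
ee_rot: [-0.022, 2.211, -2.211]
force: [1.5, 0.1, 0.3]
width: 0.0511
```

```bash
python3 -c "
from h import *
where(); feet(9)
p=cv2.imread('pics/top9.png');cv2.imwrite('pics/t9.png',ortho('top',p,.022,.42,.66,.04,.36))
plan(.43,-.3655,.15,-2.3)"
```

```text
t 34.65 grasp [ 0.4645 -0.0924  0.1539] psi 1.18 F [1.5 0.1 0.3] T [0.02 0.04 0.01] w 0.0511
top stub 0.428 -0.3661 (0.453, -0.3671, -2.3, 40.4, 112.0, 3362)
top stub 0.4727 -0.2162 (0.481, -0.1926, 70.6, 125.3, 43.9, 2597)
scene stub 0.4307 -0.3648 (0.4557, -0.3659, -2.6, 44.0, 117.2, 3432)
spin 0.57 dx 0.61 dy 0.10 dz 6.81
```

View pics/t9.png

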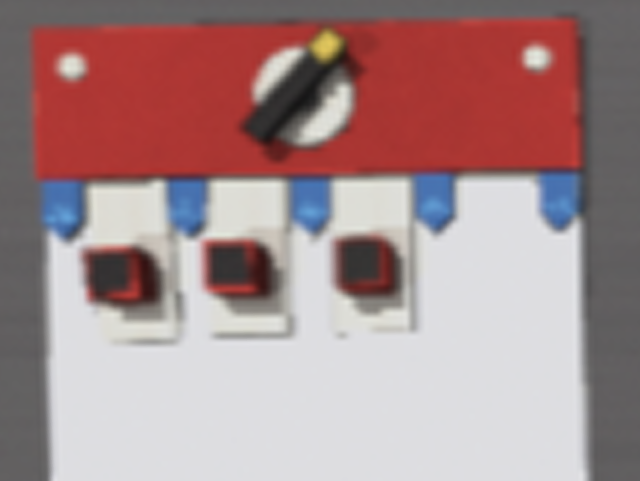

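B and C are square. D's rear is swung right (columns 105–178 against about 88–170 expected), a yaw of about 4–5° and 1–2 mm off the stop. I'll fetch the last foot, A, first and then fix D.

Call:
{"name": "move_arm", "arguments": {
  "targets": [
    {"claw": 0.6,"dx": 0.08,"dy": 0,"dz": 0.85,"spin": 0.07},
    {"claw": 0.6,"dx": 0.08,"dy": 0,"dz": 0.85,"spin": 0.07},
    {"claw": 0.6,"dx": 0.08,"dy": 0,"dz": 0.85,"spin": 0.07},
    {"claw": 0.6,"dx": 0.08,"dy": 0,"dz": 0.85,"spin": 0.07},
    {"claw": 0.6,"dx": 0.08,"dy": 0,"dz": 0.85,"spin": 0.07},
    {"claw": 0.6,"dx": 0.08,"dy": 0,"dz": 0.85,"spin": 0.07},
    {"claw": 0.6,"dx": 0.08,"dy": 0,"dz": 0.85,"spin": 0.07},
    {"claw": 0.6,"dx": 0.04,"dy": 0,"dz": 0.85,"spin": 0.07}
  ]
}}

```text
t: 35.55
ee_pos: [0.4396, -0.3634, 0.3086]
ee_rot: [-0.039, -2.204, 2.203]
force: [-0.2, -0.1, 0.4]
width: 0.0512
```

```bash
python3 -c "
from h import *
where(); plan(.4297,-.3655,.048,-2.4)"
```

```text
t 35.55 grasp [ 0.4396 -0.3634  0.1536] psi -2.03 F [-0.2 -0.1  0.4] T [0.   0.01 0.02] w 0.0512
spin 0.07 dx 0.24 dy 2.64 dz 0.06
```

Call:
{"name": "move_arm", "arguments": {
  "targets": [
    {"claw": 0.6,"dx": 0.24,"dy": 0.2,"dz": 0.06,"spin": 0.07},
    {"claw": 0.6,"dx": 0,"dy": 0.8,"dz": 0,"spin": 0},
    {"claw": 0.6,"dx": 0,"dy": 0.8,"dz": 0,"spin": 0},
    {"claw": 0.6,"dx": 0,"dy": 0.5,"dz": 0,"spin": 0},
    {"claw": 0.6,"dx": 0,"dy": 0.3,"dz": 0,"spin": 0},
    {"claw": 0.6,"dx": 0,"dy": 0,"dz": 0,"spin": 0}
  ]
}}

```text
t: 36.15
ee_pos: [0.4296, -0.3635, 0.2031]
ee_rot: [-0.043, -2.202, 2.195]
force: [0.2, 0.5, 0.5]
width: 0.0512
```

```bash
python3 -c "
from h import *
where(); plan(.4297,-.3655,.048,-2.4)"
```

```text
t 36.15 grasp [ 0.4296 -0.3635  0.0481] psi -2.39 F [0.2 0.5 0.5] T [-0.01  0.02 -0.03] w 0.0512
spin 0.00 dx -0.01 dy 0.00 dz 0.05
```

Call:
{"name": "move_arm", "arguments": {
  "targets": [
    {"claw": 0.6,"dx": 0,"dy": 0,"dz": 0.05,"spin": 0},
    {"claw": 0.1,"dx": 0,"dy": 0,"dz": 0,"spin": 0},
    {"claw": 0.1,"dx": 0,"dy": 0,"dz": 0,"spin": 0},
    {"claw": 0.1,"dx": 0,"dy": 0,"dz": 0,"spin": 0},
    {"claw": 0.1,"dx": 0,"dy": 0,"dz": 0,"spin": 0},
    {"claw": 0.1,"dx": 0,"dy": 0,"dz": 0,"spin": 0},
    {"claw": 0.1,"dx": 0,"dy": -0.45,"dz": 0,"spin": 0},
    {"claw": 0.1,"dx": 0,"dy": -0.45,"dz": 0,"spin": 0}
  ],
  "force": 80
}}

```text
t: 36.95
ee_pos: [0.4294, -0.3664, 0.2403]
ee_rot: [-0.044, -2.201, 2.197]
force: [0.9, -0.4, -2.5]
width: 0.024
```

```bash
python3 -c "
from h import *
where(); plan(.4530,.1108,.085,1.15)"
```

```text
t 36.95 grasp [ 0.4294 -0.3664  0.0853] psi -2.41 F [ 0.9 -0.4 -2.5] T [-0.02  0.01  0.03] w 0.024
spin -0.62 dx -0.83 dy 0.01 dz -11.92
```

Call:
{"name": "move_arm", "arguments": {
  "targets": [
    {"claw": 0.1,"dx": 0,"dy": 0,"dz": 0,"spin": -0.62},
    {"claw": 0.1,"dx": -0.05,"dy": 0,"dz": -0.8,"spin": 0},
    {"claw": 0.1,"dx": -0.05,"dy": 0,"dz": -0.8,"spin": 0},
    {"claw": 0.1,"dx": -0.05,"dy": 0,"dz": -0.8,"spin": 0},
    {"claw": 0.1,"dx": -0.05,"dy": 0,"dz": -0.8,"spin": 0},
    {"claw": 0.1,"dx": -0.05,"dy": 0,"dz": -0.8,"spin": 0},
    {"claw": 0.1,"dx": -0.05,"dy": 0,"dz": -0.8,"spin": 0},
    {"claw": 0.1,"dx": -0.05,"dy": 0,"dz": -0.8,"spin": 0}
  ]
}}

```text
t: 37.75
ee_pos: [0.439, -0.1413, 0.2405]
ee_rot: [-0.022, 2.212, -2.212]
force: [0.9, 0.1, -3.0]
width: 0.0239
```

Call:
{"name": "move_arm", "arguments": {
  "targets": [
    {"claw": 0.1,"dx": -0.06,"dy": 0,"dz": -0.8,"spin": 0},
    {"claw": 0.1,"dx": -0.06,"dy": 0,"dz": -0.8,"spin": 0},
    {"claw": 0.1,"dx": -0.06,"dy": 0,"dz": -0.8,"spin": 0},
    {"claw": 0.1,"dx": -0.06,"dy": 0,"dz": -0.8,"spin": 0},
    {"claw": 0.1,"dx": -0.06,"dy": 0,"dz": -0.8,"spin": 0},
    {"claw": 0.1,"dx": -0.06,"dy": 0,"dz": -0.8,"spin": 0},
    {"claw": 0.1,"dx": -0.06,"dy": 0,"dz": -0.8,"spin": 0},
    {"claw": 0.1,"dx": -0.06,"dy": 0,"dz": -0.75,"spin": 0}
  ]
}}

```text
t: 38.55
ee_pos: [0.4531, 0.1131, 0.2405]
ee_rot: [-0.023, 2.211, -2.212]
force: [-0.4, 0.2, -2.6]
width: 0.0238
```

Call:
{"name": "move_arm", "arguments": {
  "targets": [
    {"claw": 0.1,"dx": 0,"dy": 0.1,"dz": 0,"spin": 0},
    {"claw": 0.1,"dx": 0,"dy": 0.2,"dz": 0,"spin": 0},
    {"claw": 0.1,"dx": 0,"dy": 0.15,"dz": 0,"spin": 0},
    {"claw": 0.1,"dx": 0,"dy": 0,"dz": 0,"spin": 0}
  ]
}}

```text
t: 38.95
ee_pos: [0.4529, 0.1108, 0.2214]
ee_rot: [-0.024, 2.213, -2.214]
force: [-0.1, -0.1, -3.2]
width: 0.0241
```

```bash
python3 -c "
from h import *
where(); plan(.4530,.1112,.063,1.15)
p,d=read_camera('scene'); cv2.imwrite('pics/s10.png',ortho('scene',p,.022,.40,.66,.04,.36))"
```

```text
t 38.95 grasp [0.4529 0.1108 0.0664] psi 1.06 F [-0.1 -0.1 -3.2] T [-0.02  0.08 -0.02] w 0.0241
spin -0.02 dx -0.00 dy 0.08 dz -0.01
```

View pics/s10.png

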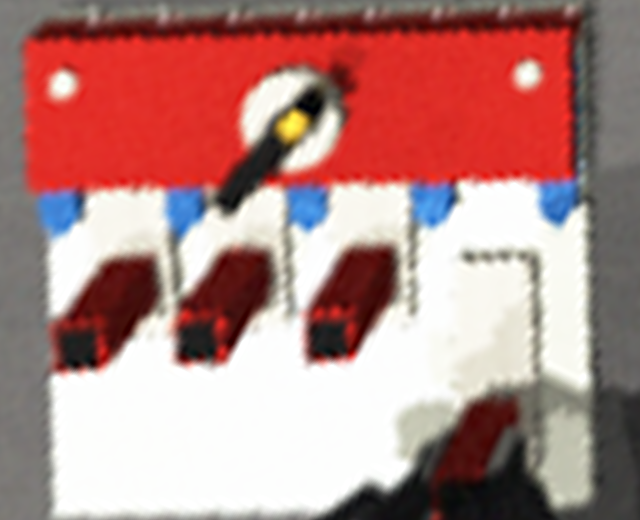

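The plate spans columns 460–538 and the lane about 457–541, so it is centred. Set it down and slide.

Call:
{"name": "move_arm", "arguments": {
  "targets": [
    {"claw": 0.1,"dx": 0,"dy": 0.06,"dz": -0.01,"spin": -0.01},
    {"claw": 0.1,"dx": 0,"dy": 0.06,"dz": 0,"spin": 0},
    {"claw": 0.1,"dx": 0,"dy": 0,"dz": 0,"spin": 0}
  ]
}}

```text
t: 39.3
ee_pos: [0.4538, 0.1118, 0.2181]
ee_rot: [-0.022, 2.211, -2.211]
force: [-0.2, -1.6, -1.8]
width: 0.0241
```

```bash
python3 -c "
from h import *
where(); plan(.4530,.1112,.063,1.15)"
```

```text
t 39.3 grasp [0.4538 0.1118 0.0631] psi 1.16 F [-0.2 -1.6 -1.8] T [-0.12 -0.03 -0.11] w 0.0241
spin 0.00 dx 0.02 dy 0.00 dz 0.01
```

Call:
{"name": "move_arm", "arguments": {
  "targets": [
    {"claw": 0.1,"dx": -0.1,"dy": 0.03,"dz": 0.01,"spin": 0},
    {"claw": 0.1,"dx": -0.2,"dy": 0,"dz": 0,"spin": 0},
    {"claw": 0.1,"dx": -0.2,"dy": 0,"dz": 0,"spin": 0},
    {"claw": 0.1,"dx": -0.2,"dy": 0,"dz": 0,"spin": 0},
    {"claw": 0.1,"dx": -0.1,"dy": 0,"dz": 0,"spin": 0},
    {"claw": 0.1,"dx": 0,"dy": 0,"dz": 0,"spin": 0}
  ],
  "force": 40
}}

```text
t: 39.9
ee_pos: [0.4793, 0.1124, 0.2179]
ee_rot: [-0.043, 2.219, -2.22]
force: [-21.5, -0.2, 27.5]
width: 0.0238
```

```bash
python3 -c "
from h import *
where()"
```

```text
t 39.9 grasp [0.4793 0.1124 0.0629] psi 1.19 F [-21.5  -0.2  27.5] T [-0.13  2.53 -0.04] w 0.0238
```

Call:
{"name": "move_arm", "arguments": {
  "targets": [
    {"claw": 0.1,"dx": 0.05,"dy": -0.06,"dz": 0,"spin": 0},
    {"claw": 0.1,"dx": 0,"dy": 0,"dz": 0,"spin": 0}
  ]
}}

```text
t: 40.1
ee_pos: [0.4816, 0.112, 0.2189]
ee_rot: [-0.028, 2.211, -2.214]
force: [-2.3, -2.2, -3.7]
width: 0.024
```

```bash
python3 -c "
from h import *
where()
p,d=read_camera('scene'); a=ortho('scene',p,.022,.46,.62,.04,.24)
p,d=read_camera('top'); b=ortho('top',p,.022,.46,.62,.04,.24)
cv2.imwrite('pics/s11.png',np.hstack([a,b]))"
```

```text
t 40.1 grasp [0.4816 0.112  0.0639] psi 1.22 F [-2.3 -2.2 -3.7] T [-0.34  0.22 -0.1 ] w 0.024
```

View pics/s11.png

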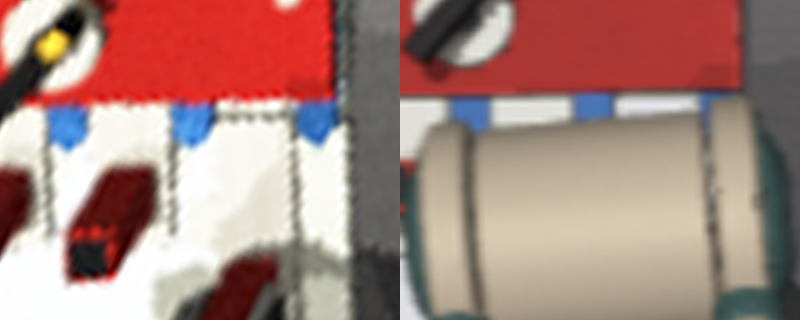

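The nose is between the walls at row 117, about 7 mm short of the roof, and the force has eased. Continue gently.

Call:
{"name": "move_arm", "arguments": {
  "targets": [
    {"claw": 0.1,"dx": -0.1,"dy": 0.02,"dz": 0,"spin": 0},
    {"claw": 0.1,"dx": -0.15,"dy": 0,"dz": 0,"spin": 0},
    {"claw": 0.1,"dx": -0.1,"dy": 0,"dz": 0,"spin": 0},
    {"claw": 0.1,"dx": 0,"dy": 0,"dz": 0,"spin": 0}
  ]
}}

```text
t: 40.6
ee_pos: [0.4985, 0.1124, 0.2181]
ee_rot: [-0.023, 2.21, -2.212]
force: [-1.2, -4.1, -1.1]
width: 0.0238
```

```bash
python3 -c "
from h import *
where()"
```

```text
t 40.6 grasp [0.4985 0.1124 0.0631] psi 1.19 F [-1.2 -4.1 -1.1] T [-0.8   0.55 -0.21] w 0.0238
```

Call:
{"name": "move_arm", "arguments": {
  "targets": [
    {"claw": 0.1,"dx": -0.15,"dy": 0,"dz": 0.02,"spin": 0},
    {"claw": 0.1,"dx": -0.15,"dy": 0,"dz": 0,"spin": 0},
    {"claw": 0.1,"dx": -0.15,"dy": 0,"dz": 0,"spin": 0},
    {"claw": 0.1,"dx": -0.1,"dy": 0,"dz": 0,"spin": 0},
    {"claw": 0.1,"dx": 0,"dy": 0,"dz": 0,"spin": 0}
  ]
}}

```text
t: 41.1
ee_pos: [0.5211, 0.1125, 0.2184]
ee_rot: [-0.02, 2.21, -2.209]
force: [0.7, -1.2, -3.3]
width: 0.0244
```

Call:
{"name": "move_arm", "arguments": {
  "targets": [
    {"claw": 0.1,"dx": -0.04,"dy": 0,"dz": 0,"spin": 0},
    {"claw": 0.1,"dx": -0.03,"dy": 0,"dz": 0,"spin": 0}
  ]
}}

```text
t: 41.3
ee_pos: [0.5224, 0.1125, 0.2183]
ee_rot: [-0.023, 2.211, -2.211]
force: [-0.6, -0.6, -2.5]
width: 0.0243
```

Call:
{"name": "move_arm", "arguments": {
  "targets": [
    {"claw": 0.1,"dx": -0.03,"dy": 0,"dz": 0,"spin": 0},
    {"claw": 0.1,"dx": -0.02,"dy": 0,"dz": 0,"spin": 0}
  ]
}}

```text
t: 41.5
ee_pos: [0.5244, 0.1126, 0.2183]
ee_rot: [-0.023, 2.211, -2.211]
force: [-0.4, -0.0, -2.9]
width: 0.0243
```

```bash
python3 -c "
from h import *
where()"
```

```text
t 41.5 grasp [0.5244 0.1126 0.0633] psi 1.2 F [-0.4 -0.  -2.9] T [-0.07  0.08 -0.04] w 0.0243
```

Call:
{"name": "move_arm", "arguments": {
  "targets": [
    {"claw": 0.1,"dx": -0.03,"dy": 0,"dz": 0,"spin": 0},
    {"claw": 0.1,"dx": -0.03,"dy": 0,"dz": 0,"spin": 0}
  ]
}}

```text
t: 41.7
ee_pos: [0.5269, 0.1126, 0.2183]
ee_rot: [-0.023, 2.211, -2.211]
force: [0.2, -0.0, -1.9]
width: 0.0242
```

Call:
{"name": "move_arm", "arguments": {
  "targets": [
    {"claw": 0.1,"dx": -0.03,"dy": 0.03,"dz": 0,"spin": 0},
    {"claw": 0.1,"dx": -0.03,"dy": 0,"dz": 0,"spin": 0}
  ]
}}

```text
t: 41.9
ee_pos: [0.5284, 0.1126, 0.2179]
ee_rot: [-0.026, 2.213, -2.213]
force: [-5.4, 0.1, 9.3]
width: 0.0239
```

Call:
{"name": "move_arm", "arguments": {
  "targets": [
    {"claw": 0.1,"dx": -0.03,"dy": 0,"dz": 0,"spin": 0},
    {"claw": 0.1,"dx": -0.02,"dy": 0,"dz": 0,"spin": 0}
  ]
}}

```text
t: 42.1
ee_pos: [0.5289, 0.1127, 0.2179]
ee_rot: [-0.031, 2.214, -2.214]
force: [-9.4, -0.4, 11.6]
width: 0.0241
```

Call:
{"name": "move_arm", "arguments": {
  "targets": [
    {"claw": 0.1,"dx": -0.03,"dy": 0,"dz": 0,"spin": 0},
    {"claw": 0.1,"dx": -0.02,"dy": 0,"dz": 0,"spin": 0}
  ]
}}

```text
t: 42.3
ee_pos: [0.5301, 0.1127, 0.2179]
ee_rot: [-0.033, 2.215, -2.216]
force: [-12.0, -0.9, 13.2]
width: 0.0243
```

Call:
{"name": "move_arm", "arguments": {
  "targets": [
    {"claw": 0.1,"dx": -0.03,"dy": 0,"dz": 0,"spin": 0},
    {"claw": 0.1,"dx": -0.02,"dy": 0,"dz": 0,"spin": 0}
  ]
}}

```text
t: 42.5
ee_pos: [0.5307, 0.1128, 0.2179]
ee_rot: [-0.037, 2.217, -2.218]
force: [-16.8, -0.5, 16.5]
width: 0.0243
```

Call:
{"name": "move_arm", "arguments": {
  "targets": [
    {"claw": 0.1,"dx": -0.03,"dy": 0,"dz": 0,"spin": 0},
    {"claw": 0.1,"dx": -0.02,"dy": 0,"dz": 0,"spin": 0}
  ]
}}

```text
t: 42.7
ee_pos: [0.5313, 0.1128, 0.218]
ee_rot: [-0.041, 2.219, -2.22]
force: [-20.0, 0.1, 21.3]
width: 0.0241
```

Call:
{"name": "move_arm", "arguments": {
  "targets": [
    {"claw": 0.1,"dx": -0.02,"dy": 0,"dz": 0,"spin": 0},
    {"claw": 0.1,"dx": -0.02,"dy": 0,"dz": 0,"spin": 0}
  ]
}}

```text
t: 42.9
ee_pos: [0.5319, 0.1128, 0.218]
ee_rot: [-0.045, 2.22, -2.221]
force: [-23.6, -0.6, 25.1]
width: 0.024
```

Call:
{"name": "move_arm", "arguments": {
  "targets": [
    {"claw": 0.46,"dx": 0,"dy": 0,"dz": 0,"spin": 0},
    {"claw": 0.46,"dx": 0,"dy": 0,"dz": 0,"spin": 0},
    {"claw": 0.46,"dx": 0,"dy": 0,"dz": 0,"spin": 0},
    {"claw": 0.46,"dx": 0,"dy": -0.3,"dz": 0,"spin": 0},
    {"claw": 0.46,"dx": 0,"dy": -0.9,"dz": 0,"spin": 0},
    {"claw": 0.46,"dx": 0,"dy": -0.9,"dz": 0,"spin": 0},
    {"claw": 0.46,"dx": 0,"dy": -0.4,"dz": 0,"spin": 0},
    {"claw": 0.46,"dx": 0.5,"dy": 0,"dz": 0.8,"spin": 0}
  ]
}}

```text
t: 43.7
ee_pos: [0.5229, 0.082, 0.3213]
ee_rot: [-0.013, 2.205, -2.202]
force: [0.5, -1.3, 0.2]
width: 0.0392
```

Call:
{"name": "move_arm", "arguments": {
  "targets": [
    {"claw": 0.46,"dx": 0.5,"dy": 0,"dz": 0.8,"spin": 0},
    {"claw": 0.46,"dx": 0.5,"dy": 0,"dz": 0.9,"spin": 0},
    {"claw": 0.46,"dx": 0,"dy": 0,"dz": 0.9,"spin": 0},
    {"claw": 0.46,"dx": 0,"dy": 0,"dz": 0.9,"spin": 0},
    {"claw": 0.46,"dx": 0,"dy": 0,"dz": 0,"spin": 0}
  ]
}}

```text
t: 44.2
ee_pos: [0.4831, -0.0641, 0.3182]
ee_rot: [-0.015, 2.209, -2.215]
force: [0.5, 0.7, -0.1]
width: 0.0393
```

```bash
python3 -c "
from h import *
where()
for n in('top','scene'):
    p,d=read_camera(n); cv2.imwrite(f'pics/{n}12.png',p)
p=cv2.imread('pics/top12.png'); a=ortho('top',p,.022,.46,.66,.04,.36); cv2.imwrite('pics/t12.png',cv2.resize(a,(800,500),interpolation=cv2.INTER_CUBIC))"
```

```text
t 44.2 grasp [ 0.4831 -0.0641  0.1632] psi 0.95 F [ 0.5  0.7 -0.1] T [-0.04 -0.01  0.03] w 0.0393
```

View pics/t12.png

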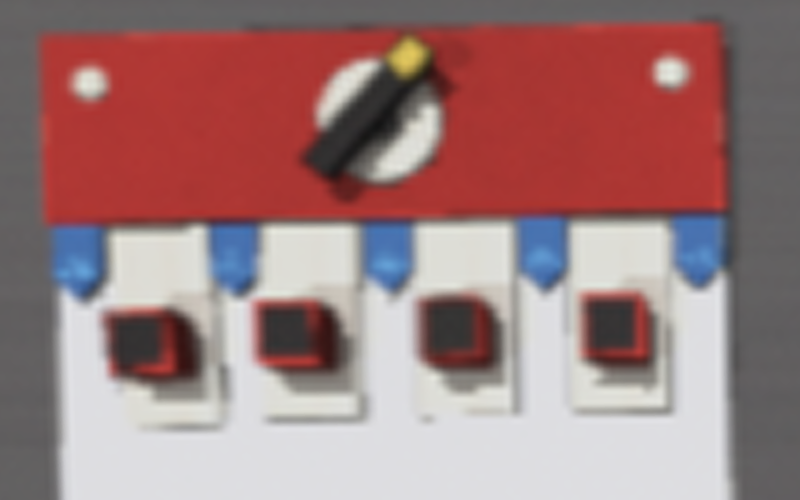

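D is the only one clearly off: its plate is skewed about 6°, with its right edge running (207,230) to (225,400). C may be about 1 mm shy. I'll regrip D, straighten it and push it home.

```bash
python3 -c "
from h import *
plan(.5205,.2938,.163,6); plan(.5205,.2938,.062,6)"
```

```text
spin -0.86 dx -1.87 dy -0.01 dz -8.73
spin -0.86 dx -1.87 dy 2.52 dz -8.73
```

Call:
{"name": "move_arm", "arguments": {
  "targets": [
    {"claw": 0.46,"dx": 0,"dy": 0,"dz": 0,"spin": -0.86},
    {"claw": 0.46,"dx": -0.17,"dy": 0,"dz": -0.79,"spin": 0},
    {"claw": 0.46,"dx": -0.17,"dy": 0,"dz": -0.79,"spin": 0},
    {"claw": 0.46,"dx": -0.17,"dy": 0,"dz": -0.79,"spin": 0},
    {"claw": 0.46,"dx": -0.17,"dy": 0,"dz": -0.79,"spin": 0},
    {"claw": 0.46,"dx": -0.17,"dy": 0,"dz": -0.79,"spin": 0},
    {"claw": 0.46,"dx": -0.17,"dy": 0,"dz": -0.79,"spin": 0},
    {"claw": 0.46,"dx": -0.17,"dy": 0,"dz": -0.79,"spin": 0}
  ]
}}

```text
t: 45.1
ee_pos: [0.5056, 0.1674, 0.3174]
ee_rot: [-0.118, 2.166, -2.165]
force: [0.3, -1.0, -0.2]
width: 0.0391
```

Call:
{"name": "move_arm", "arguments": {
  "targets": [
    {"claw": 0.46,"dx": -0.17,"dy": 0,"dz": -0.8,"spin": 0},
    {"claw": 0.46,"dx": -0.17,"dy": 0,"dz": -0.8,"spin": 0},
    {"claw": 0.46,"dx": -0.17,"dy": 0,"dz": -0.8,"spin": 0},
    {"claw": 0.46,"dx": -0.17,"dy": 0,"dz": -0.8,"spin": 0},
    {"claw": 0.46,"dx": 0,"dy": 0,"dz": 0,"spin": 0},
    {"claw": 0.46,"dx": 0,"dy": 0,"dz": 0,"spin": 0}
  ]
}}

```text
t: 45.7
ee_pos: [0.5187, 0.2964, 0.3169]
ee_rot: [-0.12, 2.165, -2.166]
force: [0.0, 0.4, -0.5]
width: 0.0391
```

```bash
python3 -c "
from h import *
where();plan(.5205,.2938,.062,6)"
```

```text
t 45.7 grasp [0.5187 0.2964 0.1619] psi 6.31 F [ 0.   0.4 -0.5] T [-0.04  0.02  0.1 ] w 0.0391
spin 0.05 dx -0.04 dy 2.50 dz 0.07
```

Call:
{"name": "move_arm", "arguments": {
  "targets": [
    {"claw": 0.46,"dx": -0.04,"dy": 0.6,"dz": 0.05,"spin": 0.05},
    {"claw": 0.46,"dx": 0,"dy": 0.6,"dz": 0,"spin": 0},
    {"claw": 0.46,"dx": 0,"dy": 0.4,"dz": 0,"spin": 0},
    {"claw": 0.46,"dx": 0,"dy": 0.3,"dz": 0,"spin": 0},
    {"claw": 0.46,"dx": 0,"dy": 0,"dz": 0,"spin": 0}
  ]
}}

```text
t: 46.2
ee_pos: [0.5205, 0.2921, 0.2396]
ee_rot: [-0.114, 2.169, -2.173]
force: [-0.7, 0.0, 1.2]
width: 0.0393
```

Call:
{"name": "move_arm", "arguments": {
  "targets": [
    {"claw": 0.46,"dx": 0,"dy": 0.3,"dz": 0,"spin": 0},
    {"claw": 0.46,"dx": 0,"dy": 0.3,"dz": 0,"spin": 0},
    {"claw": 0.46,"dx": 0,"dy": 0,"dz": 0,"spin": 0}
  ]
}}

```text
t: 46.5
ee_pos: [0.5207, 0.2925, 0.2155]
ee_rot: [-0.114, 2.169, -2.172]
force: [-0.3, -0.5, -0.9]
width: 0.0393
```

```bash
python3 -c "
from h import *
where()"
```

```text
t 46.5 grasp [0.5207 0.2925 0.0605] psi 5.83 F [-0.3 -0.5 -0.9] T [-0.04  0.    0.03] w 0.0393
```

Close gently, back off about 6 mm, straighten.

Call:
{"name": "move_arm", "arguments": {
  "targets": [
    {"claw": 0.1,"dx": 0,"dy": 0,"dz": 0,"spin": 0},
    {"claw": 0.1,"dx": 0,"dy": 0,"dz": 0,"spin": 0},
    {"claw": 0.1,"dx": 0,"dy": 0,"dz": 0,"spin": 0},
    {"claw": 0.1,"dx": 0,"dy": 0,"dz": 0,"spin": 0},
    {"claw": 0.1,"dx": 0,"dy": 0,"dz": 0,"spin": 0}
  ],
  "force": 40
}}

```text
t: 47.0
ee_pos: [0.5213, 0.2932, 0.217]
ee_rot: [-0.11, 2.17, -2.169]
force: [0.6, 3.1, -3.6]
width: 0.0243
```

```bash
python3 -c "
from h import *
where(); plan(.515,.2982,.0605,1.15)"
```

```text
t 47.0 grasp [0.5213 0.2932 0.062 ] psi 5.81 F [ 0.6  3.1 -3.6] T [ 0.46  0.08 -0.25] w 0.0243
spin 0.81 dx 0.15 dy 0.04 dz -0.13
```

Call:
{"name": "move_arm", "arguments": {
  "targets": [
    {"claw": 0.1,"dx": 0.15,"dy": 0,"dz": 0,"spin": 0},
    {"claw": 0.1,"dx": 0,"dy": 0,"dz": -0.05,"spin": 0.4},
    {"claw": 0.1,"dx": 0,"dy": 0,"dz": -0.05,"spin": 0.41},
    {"claw": 0.1,"dx": 0,"dy": 0,"dz": 0,"spin": 0}
  ]
}}

```text
t: 47.4
ee_pos: [0.5149, 0.2961, 0.2171]
ee_rot: [-0.024, 2.209, -2.211]
force: [-0.2, -0.2, -3.6]
width: 0.0243
```

```bash
python3 -c "
from h import *
where(); plan(.515,.2982,.0605,1.15)"
```

```text
t 47.4 grasp [0.5149 0.2961 0.0621] psi 1.26 F [-0.2 -0.2 -3.6] T [0.04 0.01 0.05] w 0.0243
spin 0.02 dx -0.00 dy 0.04 dz -0.05
```

Call:
{"name": "move_arm", "arguments": {
  "targets": [
    {"claw": 0.1,"dx": -0.05,"dy": 0.02,"dz": -0.03,"spin": 0.02},
    {"claw": 0.1,"dx": -0.05,"dy": 0,"dz": 0,"spin": 0},
    {"claw": 0.1,"dx": -0.03,"dy": 0,"dz": 0,"spin": 0}
  ]
}}

```text
t: 47.7
ee_pos: [0.5195, 0.2972, 0.2169]
ee_rot: [-0.024, 2.212, -2.214]
force: [-6.6, -0.4, 5.7]
width: 0.0246
```

Call:
{"name": "move_arm", "arguments": {
  "targets": [
    {"claw": 0.1,"dx": -0.03,"dy": 0,"dz": 0,"spin": 0},
    {"claw": 0.1,"dx": -0.03,"dy": 0,"dz": 0,"spin": 0}
  ]
}}

```text
t: 47.9
ee_pos: [0.5215, 0.2974, 0.2169]
ee_rot: [-0.024, 2.212, -2.214]
force: [-6.1, 0.1, 5.8]
width: 0.0247
```

Call:
{"name": "move_arm", "arguments": {
  "targets": [
    {"claw": 0.1,"dx": -0.03,"dy": 0,"dz": 0,"spin": 0},
    {"claw": 0.1,"dx": -0.03,"dy": 0,"dz": 0,"spin": 0}
  ]
}}

```text
t: 48.1
ee_pos: [0.524, 0.2976, 0.2169]
ee_rot: [-0.024, 2.213, -2.214]
force: [-5.9, 1.1, 7.2]
width: 0.0244
```

Call:
{"name": "move_arm", "arguments": {
  "targets": [
    {"claw": 0.1,"dx": -0.03,"dy": 0,"dz": 0,"spin": 0},
    {"claw": 0.1,"dx": -0.02,"dy": 0,"dz": 0,"spin": 0}
  ]
}}

```text
t: 48.3
ee_pos: [0.5247, 0.2976, 0.2171]
ee_rot: [-0.028, 2.214, -2.216]
force: [-10.5, 0.6, 11.3]
width: 0.0247
```

Call:
{"name": "move_arm", "arguments": {
  "targets": [
    {"claw": 0.1,"dx": -0.03,"dy": 0,"dz": 0,"spin": 0},
    {"claw": 0.1,"dx": -0.03,"dy": 0,"dz": 0,"spin": 0}
  ]
}}

```text
t: 48.5
ee_pos: [0.5256, 0.2975, 0.2172]
ee_rot: [-0.033, 2.215, -2.219]
force: [-16.8, -0.5, 15.0]
width: 0.0247
```

Call:
{"name": "move_arm", "arguments": {
  "targets": [
    {"claw": 0.1,"dx": -0.03,"dy": 0,"dz": 0,"spin": 0},
    {"claw": 0.1,"dx": -0.02,"dy": 0,"dz": 0,"spin": 0}
  ]
}}

```text
t: 48.7
ee_pos: [0.5263, 0.2975, 0.2173]
ee_rot: [-0.036, 2.217, -2.221]
force: [-19.6, 0.5, 18.7]
width: 0.0244
```

```bash
python3 -c "
from h import *
where()"
```

```text
t 48.7 grasp [0.5263 0.2975 0.0623] psi 1.08 F [-19.6   0.5  18.7] T [0.02 2.42 0.06] w 0.0244
```

Call:
{"name": "move_arm", "arguments": {
  "targets": [
    {"claw": 0.44,"dx": 0,"dy": 0,"dz": 0,"spin": 0},
    {"claw": 0.44,"dx": 0,"dy": 0,"dz": 0,"spin": 0},
    {"claw": 0.44,"dx": 0,"dy": 0,"dz": 0,"spin": 0},
    {"claw": 0.44,"dx": 0,"dy": -0.3,"dz": 0,"spin": 0},
    {"claw": 0.44,"dx": 0,"dy": -0.7,"dz": 0,"spin": 0},
    {"claw": 0.44,"dx": 0,"dy": -0.7,"dz": 0,"spin": 0},
    {"claw": 0.44,"dx": 0,"dy": 0,"dz": 0,"spin": 0}
  ]
}}

```text
t: 49.4
ee_pos: [0.5334, 0.2983, 0.2891]
ee_rot: [-0.011, 2.211, -2.204]
force: [0.7, 1.3, 0.3]
width: 0.0375
```

```bash
python3 -c "
from h import *
where(); plan(.5262,.2363,.062,1.15)"
```

```text
t 49.4 grasp [0.5334 0.2983 0.1341] psi 1.07 F [0.7 1.3 0.3] T [-0.04  0.02  0.01] w 0.0375
spin -0.01 dx 0.21 dy 1.80 dz 1.55
```

Call:
{"name": "move_arm", "arguments": {
  "targets": [
    {"claw": 0.46,"dx": 0.1,"dy": 0,"dz": 0.5,"spin": 0},
    {"claw": 0.46,"dx": 0.11,"dy": 0,"dz": 0.6,"spin": 0},
    {"claw": 0.46,"dx": 0,"dy": 0,"dz": 0.45,"spin": 0},
    {"claw": 0.46,"dx": 0,"dy": 0,"dz": 0,"spin": 0},
    {"claw": 0.46,"dx": 0,"dy": 0.6,"dz": 0,"spin": 0},
    {"claw": 0.46,"dx": 0,"dy": 0.4,"dz": 0,"spin": 0},
    {"claw": 0.46,"dx": 0,"dy": 0.2,"dz": 0,"spin": 0},
    {"claw": 0.46,"dx": 0,"dy": 0,"dz": 0,"spin": 0}
  ]
}}

```text
t: 50.2
ee_pos: [0.5239, 0.2355, 0.2349]
ee_rot: [-0.024, 2.213, -2.214]
force: [0.1, -0.6, 0.1]
width: 0.0393
```

Call:
{"name": "move_arm", "arguments": {
  "targets": [
    {"claw": 0.46,"dx": 0,"dy": 0.3,"dz": 0,"spin": 0},
    {"claw": 0.46,"dx": 0,"dy": 0.3,"dz": 0,"spin": 0},
    {"claw": 0.46,"dx": 0,"dy": 0,"dz": 0,"spin": 0}
  ]
}}

```text
t: 50.5
ee_pos: [0.5234, 0.2355, 0.2106]
ee_rot: [-0.024, 2.212, -2.215]
force: [-1.1, 0.4, 0.2]
width: 0.039
```

```bash
python3 -c "
from h import *
where(); plan(.5262,.2363,.062,1.15)"
```

```text
t 50.5 grasp [0.5234 0.2355 0.0556] psi 1.08 F [-1.1  0.4  0.2] T [-0.01 -0.03  0.  ] w 0.039
spin -0.01 dx -0.07 dy -0.16 dz -0.02
```

Call:
{"name": "move_arm", "arguments": {
  "targets": [
    {"claw": 0.46,"dx": 0,"dy": -0.15,"dz": -0.02,"spin": -0.01},
    {"claw": 0.1,"dx": 0,"dy": 0,"dz": 0,"spin": 0},
    {"claw": 0.1,"dx": 0,"dy": 0,"dz": 0,"spin": 0},
    {"claw": 0.1,"dx": 0,"dy": 0,"dz": 0,"spin": 0},
    {"claw": 0.1,"dx": 0,"dy": 0,"dz": 0,"spin": 0},
    {"claw": 0.1,"dx": 0,"dy": 0,"dz": 0,"spin": 0}
  ]
}}

```text
t: 51.1
ee_pos: [0.5248, 0.2366, 0.2195]
ee_rot: [-0.019, 2.211, -2.209]
force: [0.3, 0.0, 6.4]
width: 0.0248
```

Call:
{"name": "move_arm", "arguments": {
  "targets": [
    {"claw": 0.1,"dx": -0.03,"dy": 0,"dz": 0,"spin": 0},
    {"claw": 0.1,"dx": -0.03,"dy": 0,"dz": 0,"spin": 0}
  ]
}}

```text
t: 51.3
ee_pos: [0.5256, 0.2366, 0.2195]
ee_rot: [-0.024, 2.213, -2.212]
force: [-6.2, 0.1, 12.3]
width: 0.0246
```

Call:
{"name": "move_arm", "arguments": {
  "targets": [
    {"claw": 0.1,"dx": -0.03,"dy": 0,"dz": 0,"spin": 0},
    {"claw": 0.1,"dx": -0.03,"dy": 0,"dz": 0,"spin": 0}
  ]
}}

```text
t: 51.5
ee_pos: [0.5263, 0.2367, 0.2194]
ee_rot: [-0.029, 2.215, -2.215]
force: [-11.9, 1.0, 15.9]
width: 0.0246
```

Call:
{"name": "move_arm", "arguments": {
  "targets": [
    {"claw": 0.1,"dx": -0.03,"dy": 0,"dz": 0,"spin": 0},
    {"claw": 0.1,"dx": -0.03,"dy": 0,"dz": 0,"spin": 0}
  ]
}}

```text
t: 51.7
ee_pos: [0.5271, 0.2367, 0.2195]
ee_rot: [-0.034, 2.217, -2.218]
force: [-17.1, 1.4, 18.6]
width: 0.0248
```

C shows stop stiffness from the first push, so it was already home. Release and go to the handle.

Call:
{"name": "move_arm", "arguments": {
  "targets": [
    {"claw": 0.44,"dx": 0,"dy": 0,"dz": 0,"spin": 0},
    {"claw": 0.44,"dx": 0,"dy": 0,"dz": 0,"spin": 0},
    {"claw": 0.44,"dx": 0,"dy": 0,"dz": 0,"spin": 0},
    {"claw": 0.44,"dx": 0,"dy": -0.3,"dz": 0,"spin": 0},
    {"claw": 0.44,"dx": 0,"dy": -0.8,"dz": 0,"spin": 0},
    {"claw": 0.44,"dx": 0,"dy": -0.9,"dz": 0,"spin": 0},
    {"claw": 0.44,"dx": 0,"dy": -0.4,"dz": 0,"spin": 0},
    {"claw": 0.44,"dx": 0,"dy": 0,"dz": 0,"spin": 0}
  ]
}}

```text
t: 52.5
ee_pos: [0.5325, 0.2368, 0.3179]
ee_rot: [-0.014, 2.21, -2.206]
force: [0.1, 0.9, -0.1]
width: 0.0376
```

```bash
python3 -c "
from h import *
where(); print(np.round(get_state()['joint_positions'],3))
# bar from dark pixels, top view, z=.084
for n in('top','scene'):
    p=cv2.imread(f'pics/{n}12.png'); o=ortho(n,p,.084,.55,.66,.15,.26); hs=cv2.cvtColor(o,cv2.COLOR_BGR2HSV)
    m=masks(o); k=(hs[...,2]<75)&(hs[...,1]<110)
    print(n,'dark',rects(k,.66,.26,200,1500)); print(n,'yel',rects(m['yellow'],.66,.26,20,600)); 
    o2=ortho(n,p,.04,.55,.66,.15,.26); print(n,'disc',rects(masks(o2)['white'],.66,.26,150,2500))
plan(.6097,.2070,.17,-35)"
```

```text
t 52.5 grasp [0.5325 0.2368 0.1629] psi 1.13 F [ 0.1  0.9 -0.1] T [ 0.01 -0.06 -0.01] w 0.0376
[ 0.299  0.346  1.627 -0.     1.162  1.85 ]
top dark [(0.6028, 0.2043, -42.9, 18.9, 53.5, 734)]
top yel [(0.6269, 0.1896, -45.0, 12.0, 14.5, 139)]
top disc [(0.5598, 0.2335, -90.0, 41.0, 18.5, 725), (0.5603, 0.1723, -90.0, 41.5, 19.5, 769), (0.5988, 0.1938, -39.6, 15.0, 38.3, 421), (0.6225, 0.2204, -43.0, 10.1, 32.9, 223)]
scene dark [(0.6054, 0.2103, -39.0, 12.7, 42.8, 413)]
scene yel [(0.6285, 0.1917, -37.6, 13.8, 17.2, 189)]
scene disc [(0.5638, 0.205, -90.0, 110.0, 26.5, 1950), (0.5982, 0.1958, -38.8, 13.3, 37.9, 356), (0.6195, 0.2171, -44.4, 17.6, 45.3, 567)]
spin 6.31 dx -2.01 dy -0.18 dz -0.50
```

Call:
{"name": "move_arm", "arguments": {
  "targets": [
    {"claw": 0.4,"dx": 0,"dy": 0,"dz": 0,"spin": -1},
    {"claw": 0.4,"dx": 0,"dy": 0,"dz": 0,"spin": -1},
    {"claw": 0.4,"dx": 0,"dy": 0,"dz": 0,"spin": -1},
    {"claw": 0.4,"dx": 0,"dy": 0,"dz": 0,"spin": -1},
    {"claw": 0.4,"dx": 0,"dy": 0,"dz": 0,"spin": -1},
    {"claw": 0.4,"dx": 0,"dy": 0,"dz": 0,"spin": -1},
    {"claw": 0.4,"dx": 0,"dy": 0,"dz": 0,"spin": -1},
    {"claw": 0.4,"dx": 0,"dy": 0,"dz": 0,"spin": -1}
  ]
}}

```text
t: 53.3
ee_pos: [0.5311, 0.2364, 0.3129]
ee_rot: [-0.761, 1.736, -1.735]
force: [1.3, 0.2, -0.4]
width: 0.0343
```

Call:
{"name": "move_arm", "arguments": {
  "targets": [
    {"claw": 0.4,"dx": 0,"dy": 0,"dz": 0,"spin": -1},
    {"claw": 0.4,"dx": 0,"dy": 0,"dz": 0,"spin": -1},
    {"claw": 0.4,"dx": 0,"dy": 0,"dz": 0,"spin": -1},
    {"claw": 0.4,"dx": 0,"dy": 0,"dz": 0,"spin": -1},
    {"claw": 0.4,"dx": 0,"dy": 0,"dz": 0,"spin": -1},
    {"claw": 0.4,"dx": 0,"dy": 0,"dz": 0,"spin": -1},
    {"claw": 0.4,"dx": 0,"dy": 0,"dz": 0,"spin": -1},
    {"claw": 0.4,"dx": 0,"dy": 0,"dz": 0,"spin": -1}
  ]
}}

```text
t: 54.1
ee_pos: [0.5311, 0.2364, 0.3129]
ee_rot: [-1.236, 1.171, -1.17]
force: [-0.5, -0.0, 0.4]
width: 0.034
```

Call:
{"name": "move_arm", "arguments": {
  "targets": [
    {"claw": 0.4,"dx": 0,"dy": 0,"dz": 0,"spin": -1},
    {"claw": 0.4,"dx": 0,"dy": 0,"dz": 0,"spin": -1},
    {"claw": 0.4,"dx": 0,"dy": 0,"dz": 0,"spin": -1},
    {"claw": 0.4,"dx": 0,"dy": 0,"dz": 0,"spin": -1},
    {"claw": 0.4,"dx": 0,"dy": 0,"dz": 0,"spin": -1},
    {"claw": 0.4,"dx": 0,"dy": 0,"dz": 0,"spin": -1},
    {"claw": 0.4,"dx": 0,"dy": 0,"dz": 0,"spin": -1},
    {"claw": 0.4,"dx": 0,"dy": 0,"dz": 0,"spin": -1}
  ]
}}

```text
t: 54.9
ee_pos: [0.531, 0.2364, 0.3129]
ee_rot: [-1.499, 0.563, -0.56]
force: [0.1, -0.1, 0.4]
width: 0.0338
```

```bash
python3 -c "
from h import *
where(); plan(.6097,.2070,.15,140); print(np.round(get_state()['joint_positions'],3))"
```

```text
t 54.9 grasp [0.531  0.2364 0.1579] psi 138.87 F [ 0.1 -0.1  0.4] T [ 0.02 -0.04 -0.03] w 0.0338
spin -0.20 dx 1.98 dy 0.20 dz 0.70
[ 0.299  0.35   1.633 -0.     1.161 -0.554]
```

Call:
{"name": "move_arm", "arguments": {
  "targets": [
    {"claw": 0.4,"dx": 0.5,"dy": 0,"dz": 0.18,"spin": -0.2},
    {"claw": 0.4,"dx": 0.5,"dy": 0.2,"dz": 0.18,"spin": 0},
    {"claw": 0.4,"dx": 0.5,"dy": 0.2,"dz": 0.18,"spin": 0},
    {"claw": 0.4,"dx": 0.48,"dy": 0.2,"dz": 0.16,"spin": 0},
    {"claw": 0.4,"dx": 0,"dy": 0,"dz": 0,"spin": 0},
    {"claw": 0.4,"dx": 0,"dy": 0,"dz": 0,"spin": 0}
  ]
}}

```text
t: 55.5
ee_pos: [0.6102, 0.2058, 0.2889]
ee_rot: [-1.501, 0.552, -0.548]
force: [0.1, -0.6, 0.7]
width: 0.0341
```

```bash
python3 -c "
from h import *
where(); plan(.6097,.2070,.072,140)"
```

```text
t 55.5 grasp [0.6102 0.2058 0.1339] psi 139.71 F [ 0.1 -0.6  0.7] T [-0.04  0.01 -0.  ] w 0.0341
spin -0.05 dx -0.03 dy 1.55 dz 0.01
```

Call:
{"name": "move_arm", "arguments": {
  "targets": [
    {"claw": 0.4,"dx": -0.03,"dy": 0.5,"dz": 0.01,"spin": -0.05},
    {"claw": 0.4,"dx": 0,"dy": 0.5,"dz": 0,"spin": 0},
    {"claw": 0.4,"dx": 0,"dy": 0.3,"dz": 0,"spin": 0},
    {"claw": 0.4,"dx": 0,"dy": 0.2,"dz": 0,"spin": 0},
    {"claw": 0.4,"dx": 0,"dy": 0,"dz": 0,"spin": 0}
  ],
  "force": 30
}}

```text
t: 56.0
ee_pos: [0.6086, 0.2076, 0.2294]
ee_rot: [-1.502, 0.547, -0.544]
force: [0.3, 0.7, 0.6]
width: 0.0344
```

```bash
python3 -c "
from h import *
where(); plan(.6097,.2070,.072,140)"
```

```text
t 56.0 grasp [0.6086 0.2076 0.0744] psi 140.09 F [0.3 0.7 0.6] T [ 0.05 -0.01  0.01] w 0.0344
spin 0.02 dx 0.03 dy 0.06 dz 0.01
```

Call:
{"name": "move_arm", "arguments": {
  "targets": [
    {"claw": 0,"dx": 0,"dy": 0,"dz": 0,"spin": 0},
    {"claw": 0,"dx": 0,"dy": 0,"dz": 0,"spin": 0},
    {"claw": 0,"dx": 0,"dy": 0,"dz": 0,"spin": 0},
    {"claw": 0,"dx": 0,"dy": 0,"dz": 0,"spin": 0},
    {"claw": 0,"dx": 0,"dy": 0,"dz": 0,"spin": 0},
    {"claw": 0,"dx": 0,"dy": 0,"dz": 0,"spin": 0}
  ],
  "force": 30
}}

```text
t: 56.6
ee_pos: [0.6088, 0.2069, 0.231]
ee_rot: [-1.503, 0.545, -0.545]
force: [-4.2, -4.1, 4.2]
width: 0.0154
```

```bash
python3 -c "
from h import *
where()"
```

```text
t 56.6 grasp [0.6088 0.2069 0.076 ] psi 140.09 F [-4.2 -4.1  4.2] T [-0.72  0.61 -0.03] w 0.0154
```

Call:
{"name": "move_arm", "arguments": {
  "targets": [
    {"claw": 0,"dx": 0,"dy": 0,"dz": -0.05,"spin": 0},
    {"claw": 0,"dx": 0,"dy": 0,"dz": 0,"spin": 0.5},
    {"claw": 0,"dx": 0,"dy": 0,"dz": 0,"spin": 0.5},
    {"claw": 0,"dx": 0,"dy": 0,"dz": 0,"spin": 0.5},
    {"claw": 0,"dx": 0,"dy": 0,"dz": 0,"spin": 0.5}
  ]
}}

```text
t: 57.1
ee_pos: [0.6083, 0.2065, 0.231]
ee_rot: [-1.452, 0.7, -0.703]
force: [-1.9, -0.1, 4.0]
width: 0.0154
```

```bash
python3 -c "
from h import *
where()"
```

```text
t 57.1 grasp [0.6083 0.2065 0.076 ] psi 128.49 F [-1.9 -0.1  4. ] T [-0.15  0.3  -0.03] w 0.0154
```

Call:
{"name": "move_arm", "arguments": {
  "targets": [
    {"claw": 0,"dx": 0,"dy": 0,"dz": 0,"spin": 0.5},
    {"claw": 0,"dx": 0,"dy": 0,"dz": 0,"spin": 0.5},
    {"claw": 0,"dx": 0,"dy": 0,"dz": 0,"spin": 0.5},
    {"claw": 0,"dx": 0,"dy": 0,"dz": 0,"spin": 0.5},
    {"claw": 0,"dx": 0,"dy": 0,"dz": 0,"spin": 0.5},
    {"claw": 0,"dx": 0,"dy": 0,"dz": 0,"spin": 0.5},
    {"claw": 0,"dx": 0,"dy": 0,"dz": 0,"spin": 0.5},
    {"claw": 0,"dx": 0,"dy": 0,"dz": 0,"spin": 0.5}
  ]
}}

```text
t: 57.9
ee_pos: [0.6085, 0.2066, 0.2311]
ee_rot: [-1.322, 1.005, -1.007]
force: [-1.1, -0.3, 3.0]
width: 0.0155
```

```bash
python3 -c "
from h import *
where()"
```

```text
t 57.9 grasp [0.6085 0.2066 0.0761] psi 105.57 F [-1.1 -0.3  3. ] T [-0.07  0.15  0.04] w 0.0155
```

Call:
{"name": "move_arm", "arguments": {
  "targets": [
    {"claw": 0,"dx": 0,"dy": 0,"dz": 0,"spin": 0.5},
    {"claw": 0,"dx": 0,"dy": 0,"dz": 0,"spin": 0.5},
    {"claw": 0,"dx": 0,"dy": 0,"dz": 0,"spin": 0.5}
  ]
}}

```text
t: 58.2
ee_pos: [0.6086, 0.2066, 0.2311]
ee_rot: [-1.261, 1.117, -1.119]
force: [-1.2, -0.1, 3.8]
width: 0.015
```

```bash
python3 -c "
from h import *
where()"
```

```text
t 58.2 grasp [0.6086 0.2066 0.0761] psi 96.97 F [-1.2 -0.1  3.8] T [-0.04  0.13  0.04] w 0.015
```

Call:
{"name": "move_arm", "arguments": {
  "targets": [
    {"claw": 0,"dx": 0,"dy": 0,"dz": 0,"spin": 0.5},
    {"claw": 0,"dx": 0,"dy": 0,"dz": 0,"spin": 0.5}
  ]
}}

```text
t: 58.4
ee_pos: [0.6086, 0.2066, 0.2311]
ee_rot: [-1.216, 1.191, -1.193]
force: [-0.7, -0.6, 2.2]
width: 0.0151
```

```bash
python3 -c "
from h import *
where()"
```

```text
t 58.4 grasp [0.6086 0.2066 0.0761] psi 91.28 F [-0.7 -0.6  2.2] T [-0.09  0.13  0.21] w 0.0151
```

Torque rose from 0.04 to 0.21 N m, so the collar is at its end. One small increment will confirm that the clutch slips.

Call:
{"name": "move_arm", "arguments": {
  "targets": [
    {"claw": 0,"dx": 0,"dy": 0,"dz": 0,"spin": 0.5},
    {"claw": 0,"dx": 0,"dy": 0,"dz": 0,"spin": 0.5}
  ]
}}

```text
t: 58.6
ee_pos: [0.6087, 0.2066, 0.2311]
ee_rot: [-1.168, 1.264, -1.266]
force: [-0.7, -0.2, 2.0]
width: 0.0154
```

```bash
python3 -c "
from h import *
where()"
```

```text
t 58.6 grasp [0.6087 0.2066 0.0761] psi 85.55 F [-0.7 -0.2  2. ] T [-0.01  0.09  0.24] w 0.0154
```

The torque plateaus at the clutch value, so I stop turning. Release, rise and take the final check.

Call:
{"name": "move_arm", "arguments": {
  "targets": [
    {"claw": 0.45,"dx": 0,"dy": 0,"dz": 0,"spin": 0},
    {"claw": 0.45,"dx": 0,"dy": 0,"dz": 0,"spin": 0},
    {"claw": 0.45,"dx": 0,"dy": 0,"dz": 0,"spin": 0},
    {"claw": 0.45,"dx": 0,"dy": -0.4,"dz": 0,"spin": 0},
    {"claw": 0.45,"dx": 0,"dy": -0.9,"dz": 0,"spin": 0},
    {"claw": 0.45,"dx": 0,"dy": -0.9,"dz": 0,"spin": 0},
    {"claw": 0.45,"dx": 0,"dy": -0.9,"dz": 0,"spin": 0},
    {"claw": 0.45,"dx": 0,"dy": -0.9,"dz": 0,"spin": 0}
  ]
}}

```text
t: 59.4
ee_pos: [0.6077, 0.206, 0.3916]
ee_rot: [-1.172, 1.265, -1.264]
force: [1.3, 0.9, 0.1]
width: 0.0385
```

```bash
python3 -c "
from h import *
where(); plan(.42,-.05,.23,87)"
```

```text
t 59.4 grasp [0.6077 0.206  0.2366] psi 85.67 F [1.3 0.9 0.1] T [ 0.02 -0.05  0.  ] w 0.0385
spin -0.23 dx 6.64 dy 0.16 dz -4.35
```

Call:
{"name": "move_arm", "arguments": {
  "targets": [
    {"claw": 0.45,"dx": 0.83,"dy": 0,"dz": -0.54,"spin": 0},
    {"claw": 0.45,"dx": 0.83,"dy": 0,"dz": -0.54,"spin": 0},
    {"claw": 0.45,"dx": 0.83,"dy": 0,"dz": -0.54,"spin": 0},
    {"claw": 0.45,"dx": 0.83,"dy": 0,"dz": -0.54,"spin": 0},
    {"claw": 0.45,"dx": 0.83,"dy": 0,"dz": -0.54,"spin": 0},
    {"claw": 0.45,"dx": 0.83,"dy": 0,"dz": -0.54,"spin": 0},
    {"claw": 0.45,"dx": 0.83,"dy": 0,"dz": -0.54,"spin": 0},
    {"claw": 0.45,"dx": 0.83,"dy": 0,"dz": -0.54,"spin": 0}
  ]
}}

```text
t: 60.2
ee_pos: [0.4143, -0.0466, 0.3904]
ee_rot: [-1.172, 1.263, -1.265]
force: [0.2, 0.1, 0.6]
width: 0.0384
```

```bash
python3 -c "
from h import *
where()
p,d=read_camera('top'); cv2.imwrite('pics/top13.png',p)
a=ortho('top',p,.022,.46,.66,.04,.36); a=cv2.resize(a,(640,400))
b=p[120:300,140:460]; b=cv2.resize(b,(640,360)); cv2.imwrite('pics/fin.png',np.vstack([a,b])[:, :][:760]); cv2.imwrite('pics/fin.png',cv2.resize(np.vstack([a,b]),(506,600)))
cv2.imwrite('pics/fin.png',np.hstack([cv2.resize(a,(480,300)),cv2.resize(p[120:280,140:460],(320,160)).repeat(1,0).__class__((1,)) if 0 else cv2.copyMakeBorder(p[130:290,145:465],0,140,0,0,cv2.BORDER_CONSTANT)]))"
```

```text
t 60.2 grasp [ 0.4143 -0.0466  0.2354] psi 85.7 F [0.2 0.1 0.6] T [-0.02  0.04 -0.01] w 0.0384
```

View pics/fin.png

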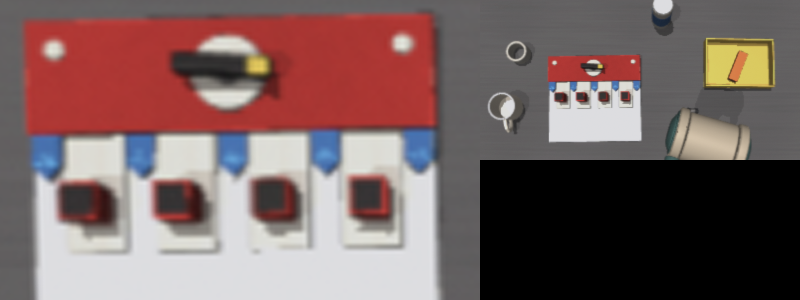

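All four feet are square, with rear edges at rows 246–251 along the jig's yaw. The handle is turned to about 1.5–1.6 rad, the offcut is in the bin and the bystanders have not moved. Handing in.

```bash
python3 -c "
from h import *
print(close_job())"
```

```text
the job is handed in; nothing more can be done
None
```

I cleared the offcut, put all four feet home and tightened the clamp, then handed the job in at 60 s of the 210 s allowed.

- **Offcut:** it lies in the yellow bin.
- **Feet:** each of the four is in its own lane, nose first. I pushed each one until it met the stop, with a final reading of about 17–24 N, well under the 70 N that would shift the bar.
- **Handle:** I turned it clockwise until the torque rose from about 0.04 to 0.21 N m. One more 0.1 rad gave 0.24 N m, close to the clutch's 0.2 N m, so I took it as slipping. I stopped there and released the handle, with slip well under 1 rad.

**Corrections along the way:**
- The foot in lane 4 was found skewed by about 6° after I had seated it. I did not see the cause, but it was probably the expected knock. I regripped it, straightened it and pushed it home again.
- I re-pushed the foot in lane 3, which had looked about 1 mm short. It already stood against the stop.
- While sliding into lane 1, the foot pressed down with about 27 N and dragged at about 21 N. I backed off, raised it slightly and it then went in smoothly.

**Final checks:** the last top view shows all four feet square, with their rear edges in line with the jig to within about 1–2 mm. The spray can, coupling and mug are where they were, and the arm is clear of everything. I could not see the hidden stop or read the slip angle directly, so both rest on the force and torque readings.

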